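Tare the carafe on the bar scale

TASK

Get the dial scale ready for filling quarter-litre carafes: take the small bottle off its pan and stand it on the tray with the others, then stand the empty white carafe on the pan. With the carafe standing free, turn the tare knob until the dial's zero mark lies under the needle, and then swing the portion marker over the 250 g mark, the next long mark clockwise from zero. Leave the other bottles and glasses on the tray and mat where they stand.

Things in the scene. Friction and masses are not known exactly. Their poses are not given: they have to be found in the camera images.
- scale: Cream dial scale, fixed: 310 (x) by 240 (y) mm. Origin: centre of its underside; x points from its front to its back. Its front is turned towards the robot and the robot's left. The sloping front panel (190 mm long, front edge 22 mm high, top ridge 123 mm) carries the dial on the right and the tare knob at lower left; behind it a deck 88 mm high carries the weighing pan.
- dial_case: Fixed round steel case of the dial, 164 mm across (bezel 170), on the sloping panel, whose normal leans 32 degrees from vertical towards the scale's front. Origin: dial centre, on the panel surface. x points up the slope (12 o'clock), y to the left, z out of the panel. A flat lens and bezel rise 12 mm off the panel and cover the white dial plate and the needle.
- needle_tip (a point): Tip of the black needle under the lens, 62 mm from the dial centre, 7.5 mm off the panel. Only the load turns it: clockwise from 12 o'clock, half a turn (pi rad) per kg on the pan. The pan is on a damped spring, sinks 10 mm per kg and settles in about 0.5 s.
- zero_mark (a point): Zero mark of the white dial plate (long mark with an arrowhead), which turns with the tare knob; the point lies at the needle tip's radius (62 mm) and height. With the carafe on the pan it stands 0.35 to 1.15 rad anticlockwise of the needle before taring.
- mark_250 (a point): The 250 g mark of the dial plate: the next long mark clockwise from zero, pi/4 (45 degrees) on; at 62 mm radius and the same height. It turns with the plate. Long marks every 250 g, short ones every 50 g (9 degrees), a full turn is 2 kg.
- tare_knob (a joint): Angle of the tare knob, rad, growing clockwise as seen facing the panel; range -3 to 5. 1 rad of knob turns the dial plate 0.6 rad in the same sense. Friction 0.04 N m; it stays where left. It starts between -0.16 and 0.58 and has to be turned clockwise by 0.6 to 1.9 rad.
- knob_grip (a point): On the axis of the tare knob, 34 mm off the panel: the height to grip. The knob is a black fluted cylinder, 42 mm in diameter, standing 40 mm out of the panel at its lower left corner, its axis along the panel normal (32 degrees from vertical). The nearest thing is the dial's bezel, 38 mm from its axis and 12 mm high.
- portion_marker (a joint): Angle of the portion marker, rad, clockwise from 12 o'clock as seen facing the dial; range 0 to 3.0; starts between 2.2 and 2.8. Friction 0.05 N m; it stays where left, and does not turn with the dial plate.
- marker_tip (a point): Point straight below the portion marker's thin hand (pointing edge), at 62 mm from the dial centre and the height of the marks, so that it meets the mark that the hand lies over.
- marker_tab (a point): Finger tab at the end of the portion marker, a thin dark steel hand pivoted at the dial centre above the lens. An upright block outside the bezel: 11 mm thick along its swing, 15 mm radially, 13 to 45 mm off the panel. This point is inside it, 91.5 mm from the dial centre, 34 mm off the panel: pinch here across the 11 mm, tool along the panel normal.
- pan_center (a point): Centre of the upper face of the round steel weighing pan (132 mm across, rim 2 mm high at its edge), behind the dial, 106 mm above the table when empty.
- bottle_mid (a point): Centre, half-way up, of the small dark wine bottle standing on the pan at the start: 185 mm tall, 0.38 kg, body 49 mm in diameter up to 112 mm above its base, neck 28 mm in diameter from 143 mm to the top. Grip the neck about 165 mm above the base (72 mm above this point). z is up.
- carafe_mid (a point): Centre, half-way up, of the white stoneware carafe, upright on the grey rubber bar mat at the start: 165 mm tall, 0.24 to 0.32 kg, body 66 mm in diameter up to 70 mm above its base, straight neck 40 mm in diameter from 100 mm to the rim. Grip the neck about 135 mm above the base (52 mm above this point). z is up.
- tray: Brushed steel tray, fixed, on one side of the scale: 240 (x) by 170 (y) mm outside, rim 20 mm high, 6 mm thick. Origin: centre of its underside; x along its long side, away from the robot. Its floor is 6 mm above the table. Two other bottles stand at its -x end; the free half is for the bottle (its middle lies 50 mm from the origin along +x).
- bottle_b_mid (a point): Centre of another bottle of the same size on the tray; leave it alone.
- bottle_c_mid (a point): Centre of the third bottle of the same size on the tray; leave it alone.
- tumbler_mid (a point): Centre of a glass tumbler, 68 mm across, 85 mm tall, beside the carafe on the bar mat (mat 6 mm thick); leave it alone.
- stem_glass_mid (a point): Centre of a stemmed glass, 66 mm across, 160 mm tall, beside the carafe on the bar mat; leave it alone.
Mind the look-alikes: they are no part of the job. Leave any purple look-alike of the part that bears carafe_mid alone.

How it is judged:
By the outcome, as a careful person would: the job done as asked, in the order asked, and still so for the second after the job is handed in, with the robot touching nothing.
It also fails if it takes over 72 s, if anything falls off the work surface, if the arm or the gripper's body presses on something with over 40 N, if the wrist force passes 120 N, or if a joint passes its speed limit or range.

ROBOT

A 7-joint arm with a two-finger parallel gripper is mounted at the origin on the work surface. World frame = base frame: x ahead of the robot, y to its left, z up, the work surface at z = 0. Lengths are in m, angles in rad, forces in N, time in s.
With the tool pointing down it reaches from about 0.425 to 0.925 m from the base axis. Payload 6.8 kg.
Tool frame: the origin (TCP) lies at the very end of the fingers, on their centre line; the grasp point (between the pads) lies 19 mm behind it (r.tcp_to_grasp is the distance from the TCP to the grasp point, in m); z points along the fingers, y is the line along which they close (so a half turn about z gives the same grasp; the last joint's range is limited). The gripper opens to 85 mm and grips with 20 to 120 N. Pads are 22 mm wide; open, the fingers measure 114 mm over their backs; the gripper's body (76 mm by 85 mm) begins 54 mm behind the grasp point. The pads swing forward as they close: fully open they stand 13 mm farther back than shut.
Start: joints at [1.162, 0.477, 0.022, 1.555, -0.011, 1.109, -0.083], TCP at [0.2, -0.645, 0.193] pointing down, gripper open.
Joint ranges: [-2.96, 2.96], [-0.34, 2.1], [-1.41, 1.46], [0.24, 2.44], [-1.37, 4.51], [0.17, 1.92], [-2.96, 2.96]. Speed limits (rad/s): [2.39, 2.39, 3.14, 3.14, 3.14, 3.14, 3.14].

INTERFACE

Orientations are given as a rotation vector (axis times angle).
In Python, from bench import r gives the robot as it stands.
- The arm moves only by the tool step_arm, never from a script. Its argument "moves" is a list of rows, each a list of 7 numbers: the shift along the tool's x, y, z in mm, then the turn, a rotation vector about the tool's x, y, z in rad, then the finger opening in mm, from 0 to 85.4. A call has 1 to 8 rows; each row is the pose to reach, as a shift and turn from the pose commanded when the call began, along the tool's axes at that moment; what a row does not reach only later rows make up. A row lasts 1/10 s, in which the tool goes at most 50 mm and 8.59 degrees, less where a joint would pass 70% of its speed; a pose out of reach is approached as far as the arm can. A call with a gripper value outside its range is refused whole. The fingers move at their own pace and stop on an object; "grip_force" is the grip in N (left out, the last holds). Time passes only in rows, so rows that repeat a pose let the fingers close. It gives the time, the measured TCP pose, the force, the opening and the grip force at its end, in the units of the state.
- r.get_obs(): the state, without advancing time (a new reading comes with each control period).
- r.grab_frame(name): name is "scene" or "top" or "wrist"; returns a dict with "image" (384x512x3 uint8, red, green, blue), "depth" (384x512 float32, m along the optical axis (not along the pixel's ray), 0 where there is no reading), "mtx" (3x3 intrinsics, pixels), "rvec" (rotation vector, rad) and "tvec" (3), from world to camera coordinates, as OpenCV has them. Camera axes: x right, y down, z forward; pixel columns grow to the right and rows downward; lengths in m; the calibration is good to about 2 mm. A picture is of the moment at which its call begins.
- r.hand_in(): hands the job in; it is judged then, once.
The state is a dict: "clock": time; "joints": joint angles; "qvel": joint speeds; "tau": joint torques, N m; "tcp_pos": TCP position; "orientation": TCP orientation; "contact_force": force on the tool from outside, world axes, zero at the start; "moment": the same for the moment, N m; "grip_width": finger opening in m; "gripper_force": force on a finger pad.
Only numpy, scipy, OpenCV 4.12 (cv2) and the standard library are available. Lean on these libraries where they do the work, as an engineer would, in place of code of your own. Each camera call takes 0.05 s, during which the arm holds its last target. There are 200 camera calls.

## Working session

There is one attempt and no reset: what is moved stays moved. The work goes in short steps, Python scripts to look and compute and a tool call to move; the robot and the scene stay as the last step left them, time stands still between calls to the robot, and variables do not carry over. Pictures are saved under pics/ and viewed, at most 13 in all, crops included, and the job is handed in when it is done.

Besides the shell and the picture viewer there is one more tool, called as a command line: name --pt "numbers of a row" for each row, then --argument value for the rest. step_arm: Moves the arm, as the interface text tells. Its arguments: {"type":"object","properties":{"moves":{"type":"array","items":{"type":"array","items":{"type":"number"}}},"grip_force":{"type":"number"}},"required":["moves"]}

```bash
mkdir -p pics
cat > h.py <<'E'
import numpy as np, cv2
from bench import r
from scipy.spatial.transform import Rotation as R
def cam(f):
    Rm=cv2.Rodrigues(np.array(f['rvec'],float))[0]; return Rm,np.array(f['tvec'],float).ravel()
def pt(f,u,v,d):
    Rm,t=cam(f); K=np.array(f['mtx']); return Rm.T@(d*np.linalg.inv(K)@np.array([u,v,1.])-t)
def cloud(f):
    Rm,t=cam(f); K=np.array(f['mtx']); v,u=np.mgrid[:384,:512]
    p=np.stack([u,v,np.ones_like(u)],-1)@np.linalg.inv(K).T*f['depth'][...,None]
    return (p-t)@Rm
def plane(f,u,v,p0,n):
    Rm,t=cam(f); K=np.array(f['mtx']); c=-Rm.T@t; d=Rm.T@np.linalg.inv(K)@np.array([u,v,1.])
    return c+d*(np.dot(np.array(p0)-c,n)/np.dot(d,n))
def proj(f,P):
    return cv2.projectPoints(np.array(P,float).reshape(-1,1,3),np.array(f['rvec'],float),np.array(f['tvec'],float),np.array(f['mtx']),None)[0][:,0]
def save(im,n): cv2.imwrite('pics/'+n,im[...,::-1])
E
python3 - <<'E'
from h import *
a=r.grab_frame('scene');b=r.grab_frame('top')
np.savez('f0.npz',a=np.array(a,dtype=object),b=np.array(b,dtype=object))
save(np.vstack([a['image'],b['image']])[:,:],'p0.png') if 0 else (save(a['image'],'s0.png'),save(b['image'],'t0.png'))
for f in(a,b):
    Rm,t=cam(f);print(-Rm.T@t,Rm[2],f['mtx'][0][0])
print(r.get_obs()['orientation'],r.tcp_to_grasp)
E
```

```text
[1.07402655 0.05346061 0.97948915] [-0.56488092 -0.0092925  -0.82512011] 368.27728448523254
[0.38368102 0.0184183  1.70725274] [ 8.65157953e-02 -8.00262697e-04 -9.96250158e-01] 486.9310411449036
[-3.10453683e+00 -4.70473045e-01  5.75833772e-04] 0.0187
```

View pics/s0.png

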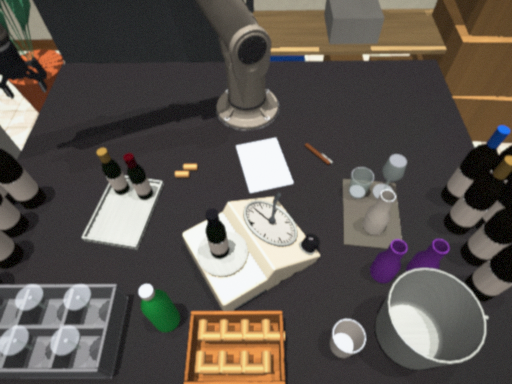

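View pics/t0.png

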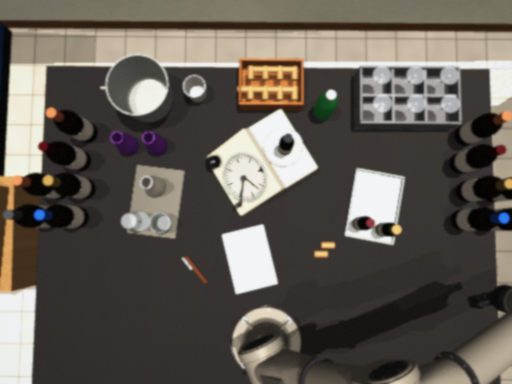

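The scene view shows the bottle on the pan at (217,235), the dial at (272,222), the knob at (310,243), the tray at (125,210), and the carafe at (380,212) beside the glasses. In the top view these are the bottle at (286,143), dial (243,178), knob (213,162), tray (375,205) and carafe (152,185).

Run:
```python
from h import *
z=np.load('f0.npz',allow_pickle=True);a=z['a'].item();b=z['b'].item()
A=cloud(a);B=cloud(b)
both=np.vstack([A[a['depth']>0],B[b['depth']>0]])
def reg(x0,y0,rad,z0,z1,P=both):
    m=(np.hypot(P[:,0]-x0,P[:,1]-y0)<rad)&(P[:,2]>z0)&(P[:,2]<z1);return P[m]
def g(u,v): return B[v,u]
for n,(u,v) in dict(bot=(284,146),dial=(243,178),knob=(213,162),traymid=(378,195),b=(365,224),c=(388,229),car=(152,183),car2=(150,184),deck=(268,128)).items(): print(n,g(u,v).round(3))
# circle fit
def circ(P):
    x,y=P[:,0],P[:,1];s=np.linalg.lstsq(np.c_[2*x,2*y,np.ones(len(x))],x*x+y*y,rcond=None)[0];return s[:2].round(4),np.sqrt(s[2]+s[0]**2+s[1]**2).round(4),len(x)
p=g(284,146)
for lo,hi in((.245,.283),(.255,.275),(.12,.2)):
  print('botneck',lo,*[circ(reg(*p[:2],.06,lo,hi,Q)) for Q in(A.reshape(-1,3),both)])
p=g(150,184)
for lo,hi in((.12,.165),(.02,.07)):
  Q=reg(*p[:2],.06,lo,hi,A.reshape(-1,3)); print('car',lo,len(Q)>3 and (circ(Q),Q.mean(0)))
  Q=reg(*p[:2],.06,lo,hi); print('carboth',circ(Q),Q.mean(0))
# panel plane
for F,P,c in((a,A,(272,222)),(b,B,(243,178))):
    Q=P[c[1]-10:c[1]+11,c[0]-10:c[0]+11].reshape(-1,3);Q=Q[Q[:,2]>.02]
    m=np.ones(len(Q),bool)
    for _ in range(5):
        o=Q[m].mean(0);n=np.linalg.svd(Q[m]-o)[2][2];n*=np.sign(n[2]);m=abs((Q-o)@n)<.004
    print('plane',o.round(4),n.round(4),np.degrees(np.arccos(n[2])),'yaw',np.degrees(np.arctan2(-n[1],-n[0])),m.mean())
# tray: bright pixels in top near
hsv=cv2.cvtColor(b['image'],cv2.COLOR_RGB2HSV)
m=((hsv[...,2]>120)&(np.abs(B[...,2]-.01)<.02)).astype(np.uint8);m[:,:330]=0;m[:,420:]=0;m[:160]=0;m[250:]=0
c=max(cv2.findContours(m,0,2)[0],key=cv2.contourArea);rc=cv2.minAreaRect(cv2.convexHull(c));print(rc)
print([plane(b,*q,[0,0,.02],[0,0,1]).round(3) for q in cv2.boxPoints(rc)],plane(b,*rc[0],[0,0,.02],[0,0,1]))
S=both[(both[:,2]>.05)&(both[:,2]<.13)]
big=[cv2.resize(a['image'][170:300,180:330],None,fx=4,fy=4,interpolation=2)]
save(big[0],'s1.png')
```

```text
bot [ 0.638 -0.05   0.23 ]
dial [0.552 0.08  0.093]
knob [0.607 0.182 0.084]
traymid [ 0.504 -0.388  0.012]
b [ 0.401 -0.308  0.174]
c [ 0.386 -0.386  0.147]
car [0.527 0.367 0.165]
car2 [0.537 0.408 0.013]
deck [ 0.724 -0.002  0.081]
botneck 0.245 (array([ 0.6519, -0.0551]), np.float64(0.0139), 118) (array([ 0.6526, -0.0552]), np.float64(0.0133), 148)
botneck 0.255 (array([ 0.652 , -0.0548]), np.float64(0.0137), 57) (array([ 0.6524, -0.0549]), np.float64(0.0134), 66)
botneck 0.12 (array([ 0.6518, -0.0549]), np.float64(0.0241), 282) (array([ 0.6527, -0.055 ]), np.float64(0.0234), 345)
car 0.12 ((array([0.5287, 0.3872]), np.float64(0.0186), 234), array([0.53194858, 0.38552907, 0.14537394]))
carboth (array([0.5286, 0.3864]), np.float64(0.0185), 317) [0.53120498 0.38571091 0.14525957]
car 0.02 ((array([0.5275, 0.3878]), np.float64(0.0322), 219), array([0.54927862, 0.37485287, 0.04603616]))
carboth (array([0.5283, 0.3864]), np.float64(0.0314), 299) [0.54304931 0.37498064 0.04474945]
plane [0.5516 0.0865 0.0776] [-0.345   0.5099  0.7881] 37.994290715145205 yaw -55.918546039107184 0.6235827664399093
plane [0.5541 0.0811 0.0813] [-0.2075  0.9713  0.1167] 83.30088961430984 yaw -77.94246758214997 0.12018140589569161
((376.9998779296875, 206.35084533691406), (55.79694366455078, 70.70954132080078), 9.950627326965332)
[array([ 0.36 , -0.265,  0.02 ]), array([ 0.602, -0.31 ,  0.02 ]), array([ 0.57 , -0.501,  0.02 ]), array([ 0.328, -0.454,  0.02 ])] [ 0.46429995 -0.38245526  0.02      ]
```

View pics/s1.png

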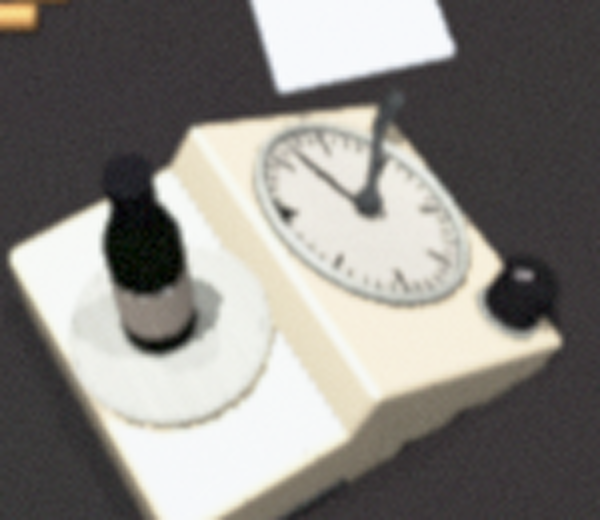

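The enlarged view shows the needle pointing to about 8 o'clock in the crop (290,150), the zero arrowhead at (285,212), the marker tab at (393,100) and the knob at (522,290). The bottle comes first.

step_arm --pt "0 0 -50 0 0 0 85" --pt "0 0 -100 0 0 0 85" --pt "37 -26 -120 0 0 0 85" --pt "75 -52 -137 0 0 0 85" --pt "112 -79 -137 0 0 0 85" --pt "150 -106 -137 0 0 0 85" --pt "187 -132 -137 0 0 0 85" --pt "225 -159 -137 0 0 0 85" --grip_force 40

```text
clock: 0.9
tcp_pos: [0.3683, -0.4245, 0.33]
orientation: [-3.106, -0.47, 0.001]
contact_force: [0.1, -0.4, 0.3]
grip_width: 0.0847
gripper_force: 0.0
```

step_arm --pt "38 -27 0 0 0 0 85" --pt "76 -54 0 0 0 0 85" --pt "114 -81 0 0 0 0 85" --pt "152 -108 0 0 0 0 85" --pt "190 -135 0 0 0 0 85" --pt "228 -162 0 0 0 0 85" --pt "266 -189 0 0 0 0 85" --pt "266 -189 0 0 0 0 85"

```text
clock: 1.7
tcp_pos: [0.5689, -0.1586, 0.3295]
orientation: [-3.099, -0.488, -0.002]
contact_force: [0.5, -0.2, 0.2]
grip_width: 0.0852
gripper_force: 0.0
```

step_arm --pt "38 -27 0 0 0 0 85" --pt "76 -54 0 0 0 0 85" --pt "116 -81 0 0 0 0 85" --pt "116 -81 0 0 0 0 85" --pt "116 -81 0 0 0 0 85"

```text
clock: 2.2
tcp_pos: [0.6526, -0.0541, 0.3292]
orientation: [-3.105, -0.474, 0.003]
contact_force: [0.1, -0.5, 0.0]
grip_width: 0.0851
gripper_force: 0.0
```

```bash
cat > mv.py <<'E'
import sys
from h import *
def to(w,rot=None):
    o=r.get_obs();T=R.from_rotvec(o['orientation']);
    print('tcp',np.round(o['tcp_pos'],4),'delta mm',(T.inv().apply(np.array(w)-o['tcp_pos'])*1000).round(1),
      'turn',None if rot is None else (T.inv()*rot).as_rotvec().round(3),'F',np.round(o['contact_force'],1),'t',o['clock'])
if __name__=='__main__': to([float(x) for x in sys.argv[1:4]])
E
python3 mv.py .652 -.055 .248
python3 - <<'E'
from h import *
a=r.grab_frame('wrist');save(a['image'],'w0.png')
E
```

```text
tcp [ 0.6526 -0.0541  0.3292] delta mm [-0.7  0.7 81.2] turn None F [ 0.1 -0.5  0. ] t 2.2
```

View pics/w0.png

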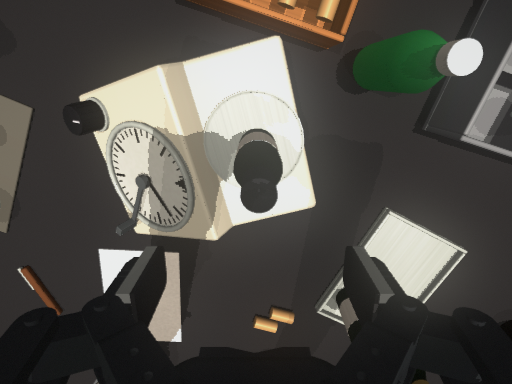

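The wrist view shows the bottle neck at (258,195), centred between the fingers, with the full dial visible and the marker tab at (122,230). I'll go down and grip.

step_arm --pt "0 0 40 0 0 0 85" --pt "0 1 80 0 0 0 85" --pt "0 1 81 0 0 0 60" --pt "0 1 81 0 0 0 20" --pt "0 1 81 0 0 0 20" --pt "0 1 81 0 0 0 20" --pt "0 1 81 0 0 0 20" --pt "0 1 81 0 0 0 20"

```text
clock: 3.05
tcp_pos: [0.6534, -0.056, 0.2502]
orientation: [3.106, 0.471, 0.002]
contact_force: [1.1, -0.4, 0.2]
grip_width: 0.0202
gripper_force: 0.0
```

step_arm --pt "0 0 -10 0 0 0 15" --pt "0 0 -30 0 0 0 15" --pt "0 0 -60 0 0 0 15" --pt "0 0 -75 0 0 0 15" --pt "0 0 -75 0 0 0 15"

```text
clock: 3.55
tcp_pos: [0.6544, -0.0558, 0.3274]
orientation: [3.105, 0.471, 0.008]
contact_force: [0.7, -0.0, -0.4]
grip_width: 0.0149
gripper_force: 0.0
```

```bash
python3 mv.py .514 -.382 .28
python3 - <<'E'
from h import *
a=r.grab_frame('wrist');np.savez('w1.npz',a=np.array(a,dtype=object))
E
```

```text
tcp [ 0.6544 -0.0558  0.3274] delta mm [-231.   269.9   46.7] turn None F [ 0.7 -0.  -0.4] t 3.55
```

Run:
```python
from h import *
a=r.grab_frame('scene');w=r.grab_frame('wrist')
save(np.hstack([cv2.resize(a['image'],(400,300)),cv2.resize(w['image'],(400,300))]),'c1.png')
A=cloud(a)
Q=A.reshape(-1,3)
for lo,hi in((.255,.275),(.12,.2)):
  P=Q[(np.hypot(Q[:,0]-.652,Q[:,1]+.055)<.05)&(Q[:,2]>lo)&(Q[:,2]<hi)];print(len(P),P.mean(0))
print(r.get_obs())
```

```text
56 [ 0.66245069 -0.05226439  0.26603614]
284 [ 0.67025736 -0.05005679  0.16237685]
{'clock': 3.7, 'joints': array([ 0.2370419 ,  0.3854934 , -0.34790297,  1.41512308,  0.13123237,
        1.36565815, -1.3842357 ]), 'qvel': array([ 0.00221954,  0.0096992 ,  0.00079811,  0.01229259,  0.00067448,
        0.00251735, -0.00039148]), 'tau': array([-6.40347716e-02, -5.70224440e+01, -3.12952995e+00, -3.13571370e+01,
        6.34702810e-03,  2.48267257e-03,  6.78802917e-04]), 'tcp_pos': array([ 0.65234024, -0.05614402,  0.32285259]), 'orientation': array([-3.10592084e+00, -4.70728482e-01,  2.95128283e-03]), 'contact_force': array([-0.11690583, -0.02104281, -0.5570552 ]), 'moment': array([-0.04223721, -0.01341408,  0.0173855 ]), 'gripper_force': 0.0, 'grip_width': 0.014968491651931023}
```

View pics/c1.png

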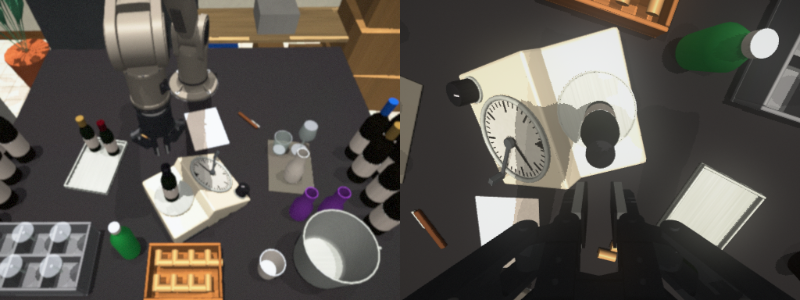

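The bottle still stands on the pan, and the gripper is visibly short of it towards the robot. I'll compare the calibration with the fingertips.

Run:
```python
from h import *
o=r.get_obs();t=o['tcp_pos']
a=r.grab_frame('scene');b=r.grab_frame('top');w=r.grab_frame('wrist')
print(cam(w)[0].T@-cam(w)[1])
P=[t,[.652,-.055,.287],[.652,-.055,.267],[0,0,0]]
ims=[]
for f in(a,b,w):
    q=proj(f,P).round().astype(int);print(q.tolist());im=f['image'].copy()
    for p,c in zip(q,((255,0,0),(0,255,0),(255,255,0),(0,255,255))):cv2.circle(im,tuple(int(v) for v in p),3,c,1)
    ims.append(im)
save(np.vstack([np.hstack([cv2.resize(ims[0][100:300,120:330],(400,300)),cv2.resize(ims[1][80:280,150:360],(400,300))]),np.hstack([cv2.resize(ims[2],(400,300)),cv2.resize(ims[1],(400,300))])]),'c2.png')
```

```text
[ 0.7299747  -0.03326107  0.50260513]
[[209, 205], [212, 214], [213, 218], [246, 107]]
[[288, 135], [287, 138], [286, 139], [266, 341]]
[[253, 215], [252, 195], [252, 186], [143, 405]]
```

View pics/c2.png

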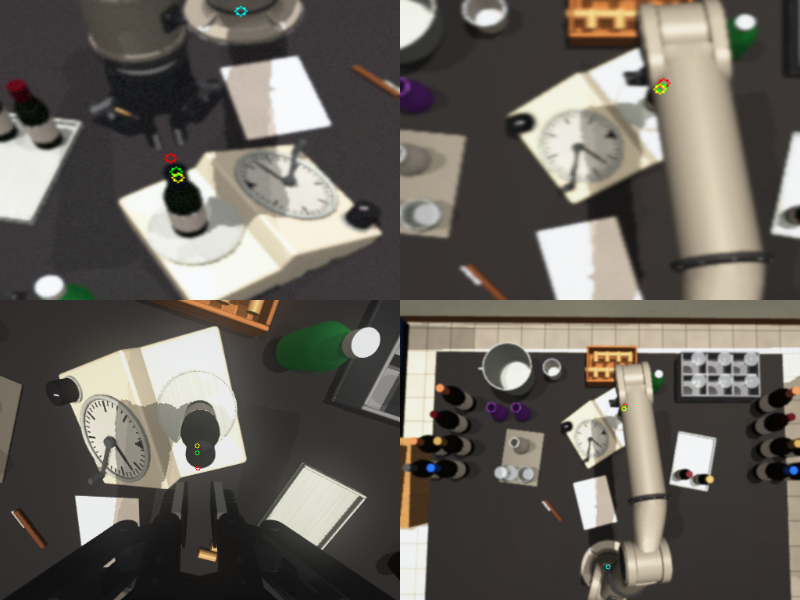

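Run:
```python
from h import *
o=r.get_obs();t=o['tcp_pos'];T=R.from_rotvec(o['orientation'])
a=r.grab_frame('scene');w=r.grab_frame('wrist')
print('w intr',w['mtx'][0][0])
for n,f in(('scene',a),('wrist',w)):
    C=cloud(f).reshape(-1,3);C=C[f['depth'].ravel()>0];L=T.inv().apply(C-t)*1000
    m=(abs(L[:,0])<80)&(abs(L[:,1])<60)&(L[:,2]>-80)&(L[:,2]<8)
    for lo in range(-80,30,10):
        k=(abs(L[:,0])<90)&(abs(L[:,1])<50)&(L[:,2]>lo)&(L[:,2]<lo+10)
        q=L[k]
        if len(q): print(n,lo,k.sum(),'x',np.percentile(q[:,0],[2,50,98]).round(),'y',np.percentile(q[:,1],[2,50,98]).round())
W=cloud(w);print(W[190:220:10,258].round(3),w['depth'][190:250:10,235])
Q=W.reshape(-1,3);P=Q[(np.hypot(Q[:,0]-.652,Q[:,1]+.055)<.06)&(Q[:,2]>.25)&(Q[:,2]<.3)];print(len(P),P.mean(0),np.percentile(P,[1,99],axis=0))
```

```text
w intr 312.7040479468559
scene -80 46 x [-9.  8. 11.] y [-21. -10.  18.]
scene -70 42 x [ 3.  9. 12.] y [-22.  -2.  18.]
scene -60 35 x [-0.  7. 11.] y [-23. -10.  18.]
scene -50 27 x [-9.  9. 12.] y [-20.   6.  16.]
wrist -80 1068 x [-12.   7.  11.] y [-19.  -6.  21.]
wrist -70 881 x [-10.   6.  10.] y [-19.  -6.  22.]
wrist -60 745 x [-9.  6. 10.] y [-19.  -6.  21.]
wrist -50 425 x [-10.   9.  10.] y [-18.   9.  20.]
wrist -40 28 x [-9. -5. -2.] y [-7.  1.  9.]
[[ 0.657 -0.058  0.287]
 [ 0.65  -0.061  0.286]
 [ 0.642 -0.063  0.287]] [0.43990907 0.44662467 0.449755   0.4556145  0.55775976 0.14613016]
1492 [ 0.65473333 -0.0578528   0.28257547] [[ 0.63844061 -0.07185691  0.25303433]
 [ 0.66570128 -0.04496344  0.28849624]]
```

Both cameras agree that the real fingertips end about 41 mm short of the reported TCP along the tool axis; laterally they are centred. I'll allow for that by adding 41 mm along tool z to every move.

step_arm --pt "0 0 0 0 0 0 85" --pt "0 0 0 0 0 0 85" --pt "0 0 20 0 0 0 85" --pt "0 0 60 0 0 0 85" --pt "0 0 95 0 0 0 85" --pt "0 0 116 0 0 0 85" --pt "0 0 116 0 0 0 50" --pt "0 0 116 0 0 0 20"

```text
clock: 4.75
tcp_pos: [0.6533, -0.0561, 0.2088]
orientation: [-3.106, -0.471, -0.001]
contact_force: [-0.8, 0.0, 0.3]
grip_width: 0.0588
gripper_force: 0.0
```

step_arm --pt "0 0 0 0 0 0 20" --pt "0 0 0 0 0 0 20" --pt "0 0 0 0 0 0 20" --pt "0 0 0 0 0 0 20"

```text
clock: 5.15
tcp_pos: [0.6538, -0.0563, 0.2093]
orientation: [3.106, 0.47, 0.004]
contact_force: [0.9, -0.8, 0.1]
grip_width: 0.0267
gripper_force: 39.9
```

step_arm --pt "0 0 -20 0 0 0 15" --pt "0 0 -50 0 0 0 15" --pt "-10 12 -65 0 0 0 15" --pt "-35 41 -65 0 0 0 15" --pt "-62 73 -65 0 0 0 15" --pt "-89 105 -65 0 0 0 15" --pt "-116 136 -65 0 0 0 15" --pt "-143 168 -65 0 0 0 15"

```text
clock: 5.95
tcp_pos: [0.5638, -0.2614, 0.2725]
orientation: [-3.106, -0.469, 0.003]
contact_force: [1.3, -0.3, -3.4]
grip_width: 0.027
gripper_force: 40.0
```

step_arm --pt "-27 32 0 0 0 0 15" --pt "-54 63 0 0 0 0 15" --pt "-75 89 0 0 0 0 15" --pt "-87 102 0 0 0 0 15" --pt "-87 102 0 0 0 0 15" --pt "-87 102 0 0 0 0 15"

```text
clock: 6.55
tcp_pos: [0.5131, -0.3812, 0.2727]
orientation: [-3.105, -0.471, 0.0]
contact_force: [0.9, 0.4, -3.8]
grip_width: 0.0265
gripper_force: 40.1
```

```bash
python3 mv.py .514 -.382 .115
python3 - <<'E'
from h import *
f=r.grab_frame('wrist');s=r.grab_frame('scene')
np.savez('w2.npz',a=np.array(f,dtype=object),s=np.array(s,dtype=object))
# bottle base & tray
C=cloud(s).reshape(-1,3);P=C[(np.hypot(C[:,0]-.514,C[:,1]+.382)<.05)&(C[:,2]>.06)&(C[:,2]<.27)];print(np.percentile(P,[1,50,99],axis=0).round(3))
m=(C[:,2]>.014)&(C[:,2]<.023)&(abs(C[:,0]-.464)<.16)&(abs(C[:,1]+.38)<.13);Q=C[m][:,:2].astype(np.float32);print(len(Q),cv2.minAreaRect(Q))
E
```

```text
tcp [ 0.5131 -0.3812  0.2727] delta mm [  0.6   1.3 157.7] turn None F [ 0.9  0.4 -3.8] t 6.55
[[ 0.501 -0.395  0.169]
 [ 0.529 -0.364  0.223]
 [ 0.536 -0.353  0.269]]
477 ((0.4648875594139099, -0.3698130249977112), (0.17087481915950775, 0.24159739911556244), 79.37646484375)
```

step_arm --pt "0 -2 35 0 0 0 15" --pt "0 -2 80 0 0 0 15" --pt "0 -2 120 0 0 0 15" --pt "0 -2 145 0 0 0 15" --pt "0 -2 154 0 0 0 15" --pt "0 -2 158 0 0 0 15" --pt "0 -2 159 0 0 0 15" --pt "0 -2 159 0 0 0 15"

```text
clock: 7.45
tcp_pos: [0.514, -0.3806, 0.1159]
orientation: [3.104, 0.471, 0.004]
contact_force: [0.6, 0.3, -3.9]
grip_width: 0.0269
gripper_force: 40.1
```

```bash
python3 mv.py .514 -.380 .115
```

```text
tcp [ 0.514  -0.3806  0.1159] delta mm [ 0.2 -0.6  0.9] turn None F [ 0.6  0.3 -3.9] t 7.45
```

Still hanging; I'll lower it in small steps until contact.

step_arm --pt "0 0 1 0 0 0 15" --pt "0 0 2 0 0 0 15" --pt "0 0 2 0 0 0 15" --pt "0 0 2 0 0 0 15"

```text
clock: 7.85
tcp_pos: [0.5138, -0.381, 0.1141]
orientation: [3.104, 0.47, 0.004]
contact_force: [-0.6, 0.6, 5.9]
grip_width: 0.0269
gripper_force: 40.9
```

step_arm --pt "0 0 1 0 0 0 15" --pt "0 0 1.5 0 0 0 15" --pt "0 0 1.5 0 0 0 15"

```text
clock: 8.15
tcp_pos: [0.5142, -0.3812, 0.1141]
orientation: [3.103, 0.469, 0.005]
contact_force: [-3.6, 1.6, 14.8]
grip_width: 0.0267
gripper_force: 42.1
```

step_arm --pt "0 0 -1 0 0 0 45" --pt "0 0 -1 0 0 0 85" --pt "0 0 -1 0 0 0 85" --pt "0 0 -1 0 0 0 85" --pt "0 0 -30 0 0 0 85" --pt "0 0 -75 0 0 0 85" --pt "0 0 -120 0 0 0 85" --pt "0 0 -165 0 0 0 85"

```text
clock: 8.95
tcp_pos: [0.5124, -0.38, 0.2772]
orientation: [-3.106, -0.471, 0.001]
contact_force: [1.6, -0.8, 0.4]
grip_width: 0.085
gripper_force: 0.0
```

step_arm --pt "15 -45 0 0 0 0 85" --pt "30 -90 0 0 0 0 85" --pt "45 -135 0 0 0 0 85" --pt "60 -181 0 0 0 0 85" --pt "75 -226 0 0 0 0 85" --pt "90 -271 0 0 0 0 85" --pt "105 -316 0 0 0 0 85" --pt "120 -361 0 0 0 0 85"

```text
clock: 9.75
tcp_pos: [0.52, 0.0019, 0.2758]
orientation: [3.106, 0.47, 0.0]
contact_force: [0.5, 0.4, -0.3]
grip_width: 0.0852
gripper_force: 0.0
```

step_arm --pt "15 -45 0 0 0 0 85" --pt "30 -90 0 0 0 0 85" --pt "45 -135 0 0 0 0 85" --pt "60 -181 0 0 0 0 85" --pt "75 -226 0 0 0 0 85" --pt "90 -271 0 0 0 0 85" --pt "90 -271 0 0 0 0 85"

```text
clock: 10.45
tcp_pos: [0.5232, 0.2939, 0.2755]
orientation: [-3.099, -0.486, 0.002]
contact_force: [-0.0, 0.2, -0.1]
grip_width: 0.0849
gripper_force: 0.0
```

```bash
python3 mv.py .5285 .387 .081
python3 - <<'E'
from h import *
print(r.get_obs()['joints'].round(2))
w=r.grab_frame('wrist');s=r.grab_frame('scene')
save(np.hstack([cv2.resize(w['image'],(400,300)),cv2.resize(s['image'],(400,300))]),'c3.png')
for f in(w,s):
    C=cloud(f).reshape(-1,3)
    for z0,z1 in((.12,.175),(.05,.09)):
        P=C[(np.hypot(C[:,0]-.5285,C[:,1]-.387)<.2)&(C[:,2]>z0)&(C[:,2]<z1)]
        print(len(P),'near',np.percentile(P[np.hypot(P[:,0]-.5285,P[:,1]-.387)<.04],[1,50,99],axis=0).round(3).tolist())
b=r.grab_frame('top');np.savez('b2.npz',b=np.array(b,dtype=object))
E
```

```text
tcp [0.5232 0.2939 0.2755] delta mm [ 33.6 -86.  194.9] turn None F [-0.   0.2 -0.1] t 10.45
[-0.15  0.35 -0.6   1.61  0.2   1.25 -2.05]
4664 near [[0.509, 0.364, 0.121], [0.526, 0.386, 0.156], [0.547, 0.402, 0.172]]
3299 near [[0.499, 0.352, 0.051], [0.544, 0.37, 0.08], [0.56, 0.413, 0.09]]
1500 near [[0.509, 0.368, 0.121], [0.534, 0.386, 0.154], [0.548, 0.406, 0.175]]
1052 near [[0.509, 0.355, 0.051], [0.552, 0.372, 0.075], [0.561, 0.418, 0.09]]
```

View pics/c3.png

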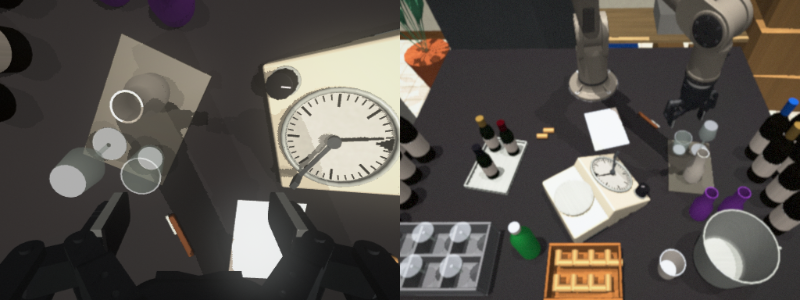

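The bottle stands on the tray beside the other two, and the pan is empty. The wrist view shows the carafe rim at (127,107), the stem glass at (110,143) and the tumbler at (140,170). I'll measure the neighbour clearance and the scale pose.

```bash
cat > sc.py <<'E'
from h import *
def pose(frames):
    C=np.vstack([cloud(f)[f['depth']>0] for f in frames])
    m=(C[:,2]>.025)&(C[:,2]<.13)&(np.hypot(C[:,0]-.63,C[:,1]-.03)<.24)
    n,lab=None,None
    Q=C[m][:,:2]
    im=np.zeros((500,500),np.uint8);ij=((Q-[.38,-.22])*1000).astype(int);ok=((ij>=0)&(ij<500)).all(1);im[ij[ok,0],ij[ok,1]]=255
    im=cv2.morphologyEx(cv2.morphologyEx(im,cv2.MORPH_CLOSE,np.ones((9,9))),cv2.MORPH_OPEN,np.ones((7,7)))
    c=max(cv2.findContours(im,0,2)[0],key=cv2.contourArea)
    (cx,cy),(w,h),ang=cv2.minAreaRect(c)
    print('rect',(.38+cy/1000,-.22+cx/1000),w,h,ang)
    a=np.radians(90-ang) # direction of width side in world (x=row,y=col)
    d=[np.array([np.cos(t),np.sin(t)]) for t in(a,a+np.pi/2)]
    print('dirs',d)
E
python3 - <<'E'
from sc import *
w=r.grab_frame('wrist');s=r.grab_frame('scene');b=r.grab_frame('top')
np.savez('f3.npz',w=np.array(w,dtype=object),s=np.array(s,dtype=object),b=np.array(b,dtype=object))
for n,u,v,z in(('car',163,137,.171),('stem',141,183,.166),('tum',179,218,.091),('stem2',193,200,.166)): print(n,plane(w,u,v,[0,0,z],[0,0,1]).round(3))
for fs in([w,s,b],[s,b]): pose(fs)
# pan: points at z ~.106 , deck .088
for f in(w,s,b):
    C=cloud(f);m=((abs(C[...,2]-.107)<.005)&(np.hypot(C[...,0]-.66,C[...,1]+.03)<.1)&(f['image'].min(-1)>90)).astype(np.uint8)
    P=C[m>0]
    m=cv2.morphologyEx(m,cv2.MORPH_OPEN,np.ones((3,3)));cs=cv2.findContours(m,0,2)[0]
    if not cs: continue
    c=max(cs,key=cv2.contourArea)
    hp=np.array([plane(f,*q,[0,0,.107],[0,0,1])[:2] for q in cv2.convexHull(c)[:,0]],np.float32)
    print('pan',len(P),cv2.minEnclosingCircle(hp),hp.mean(0))
E
```

```text
car [0.532 0.373 0.171]
stem [0.48  0.385 0.166]
tum [0.416 0.35  0.091]
stem2 [0.477 0.333 0.166]
rect (0.6074502105712891, 0.02934921264648438) 243.5880889892578 322.03466796875 57.96302795410156
dirs [array([0.84770597, 0.53046639]), array([-0.53046639,  0.84770597])]
rect (0.6079154510498047, 0.02959637451171876) 241.9591827392578 322.7972412109375 58.207923889160156
dirs [array([0.84996556, 0.52683825]), array([-0.52683825,  0.84996556])]
pan 659 ((0.6459221243858337, 0.057908568531274796), 0.01791130006313324) [0.6468728  0.06275647]
pan 2005 ((0.6529135704040527, -0.043279487639665604), 0.07096287608146667) [ 0.6584931  -0.05149253]
pan 1094 ((0.6567345857620239, -0.020533407106995583), 0.03852347657084465) [ 0.6642803  -0.01881857]
```

step_arm --pt "16 -42 0 0 0 0 75" --pt "33 -85 0 0 0 0 75" --pt "33 -85 0 0 0 0 75" --pt "33 -85 0 0 0 0 75" --pt "33 -85 0 0 0 0 75"

```text
clock: 11.25
tcp_pos: [0.5333, 0.3745, 0.2756]
orientation: [3.105, 0.466, 0.0]
contact_force: [-1.1, -0.9, 0.8]
grip_width: 0.0749
gripper_force: 0.0
```

```bash
python3 mv.py .5285 .386 .081
python3 - <<'E'
from h import *
print(r.get_obs()['joints'].round(2))
w=r.grab_frame('wrist');o=r.get_obs();T=R.from_rotvec(o['orientation'])
C=cloud(w).reshape(-1,3)
def circ(P):
    x,y=P[:,0],P[:,1];s=np.linalg.lstsq(np.c_[2*x,2*y,np.ones(len(x))],x*x+y*y,rcond=None)[0];return s[:2].round(4),np.sqrt(s[2]+s[0]**2+s[1]**2).round(4),len(x)
L=T.inv().apply(C-o['tcp_pos'])*1000
for z0,z1 in((.155,.175),(.11,.15)):
    k=(C[:,2]>z0)&(C[:,2]<z1)&(np.hypot(L[:,0],L[:,1])<110)
    Q=C[k&(np.hypot(C[:,0]-.5285,C[:,1]-.386)<.028)];print('neck',circ(Q))
    k2=k&~(np.hypot(C[:,0]-.5285,C[:,1]-.386)<.03)
    if k2.sum()>5: print('others toolxy',np.percentile(L[k2],[1,50,99],axis=0).round().tolist(),k2.sum())
E
```

```text
tcp [0.5333 0.3745 0.2756] delta mm [ -1.2 -12.6 194.6] turn None F [-1.1 -0.9  0.8] t 11.25
[-0.29  0.44 -0.59  1.48  0.25  1.3  -2.18]
neck (array([0.5283, 0.3843]), np.float64(0.0183), 668)
neck (array([0.5289, 0.3844]), np.float64(0.0183), 606)
```

step_arm --pt "-1 -11 20 0 0 0 75" --pt "-1 -11 60 0 0 0 75" --pt "-1 -11 100 0 0 0 75" --pt "-1 -11 140 0 0 0 75" --pt "-1 -11 175 0 0 0 75" --pt "-1 -11 194 0 0 0 75" --pt "-1 -11 194 0 0 0 75"

```text
clock: 12.0
tcp_pos: [0.5273, 0.3832, 0.0787]
orientation: [3.103, 0.467, -0.007]
contact_force: [-0.4, -0.5, 0.5]
grip_width: 0.0749
gripper_force: 0.0
```

step_arm --pt "0 0 0 0 0 0 50" --pt "0 0 0 0 0 0 30" --pt "0 0 0 0 0 0 30" --pt "0 0 0 0 0 0 30" --pt "0 0 0 0 0 0 30"

```text
clock: 12.5
tcp_pos: [0.5296, 0.3871, 0.0839]
orientation: [-3.106, -0.469, -0.005]
contact_force: [-0.5, -2.3, 6.2]
grip_width: 0.039
gripper_force: 40.4
```

step_arm --pt "0 0 -15 0 0 0 30" --pt "0 0 -40 0 0 0 30" --pt "0 0 -80 0 0 0 30" --pt "0 0 -120 0 0 0 30" --pt "0 0 -155 0 0 0 30" --pt "0 0 -165 0 0 0 30" --pt "0 0 -165 0 0 0 30"

```text
clock: 13.2
tcp_pos: [0.5285, 0.3876, 0.2488]
orientation: [-3.104, -0.471, -0.005]
contact_force: [-0.4, 0.2, -3.1]
grip_width: 0.0392
gripper_force: 40.8
```

```bash
cat > pan.py <<'E'
from h import *
z=np.load('f3.npz',allow_pickle=True)
x=np.array([.53,-.848]);y=np.array([.848,.53]);o=np.array([.6077,.0295])
# pan height points in scene+top, in scale coords
for k in 'sb':
    f=z[k].item();C=cloud(f);P=C[f['depth']>0]
    q=np.c_[(P[:,:2]-o)@x,(P[:,:2]-o)@y,P[:,2]]
    m=(abs(q[:,0])<.16)&(abs(q[:,1])<.125)
    q=q[m]
    k2=(q[:,2]>.101)&(q[:,2]<.115)&(q[:,0]>.02)
    print(k,'pan ext',np.percentile(q[k2],[.5,50,99.5],axis=0).round(4).tolist(),k2.sum())
    for a in np.arange(-.15,.16,.025):
        t=q[(abs(q[:,0]-a)<.004)&(abs(q[:,1])<.1)];
        if len(t):print(round(a,3),np.percentile(t[:,2],[5,50,95]).round(4),end=' ')
    print()
E
python3 pan.py
```

```text
s pan ext [[0.0203, -0.0904, 0.1013], [0.0898, 0.001, 0.108], [0.1543, 0.0993, 0.1125]] 1944
-0.15 [0.0245 0.0292 0.0767] -0.125 [0.0418 0.0512 0.0858] -0.1 [0.055  0.0627 0.0743] -0.075 [0.0722 0.0787 0.0969] -0.05 [0.0867 0.0932 0.101 ] -0.025 [0.1021 0.1085 0.1186] -0.0 [0.1169 0.1209 0.131 ] 0.025 [0.0908 0.0979 0.1068] 0.05 [0.0884 0.1043 0.1102] 0.075 [0.0886 0.1068 0.1102] 0.1 [0.0878 0.1071 0.1106] 0.125 [0.0878 0.1064 0.1102] 0.15 [0.0867 0.0903 0.1095] 
b pan ext [[0.0203, -0.0961, 0.1011], [0.0906, 0.0012, 0.1062], [0.1566, 0.1046, 0.114]] 1152
-0.15 [-0.0051  0.0046  0.0699] -0.125 [0.0355 0.0471 0.084 ] -0.1 [0.0511 0.0585 0.0729] -0.075 [0.0665 0.0743 0.0924] -0.05 [0.0807 0.0898 0.0987] -0.025 [0.0962 0.1047 0.1155] -0.0 [0.1083 0.1184 0.1301] 0.025 [0.0904 0.0998 0.1085] 0.05 [0.0832 0.0943 0.1096] 0.075 [0.084  0.1029 0.1109] 0.1 [0.0836 0.1028 0.1118] 0.125 [0.0836 0.1024 0.1109] 0.15 [0.0831 0.091  0.1091]
```

step_arm --pt "0 15 -8 0 0 0 30" --pt "-1 45 -12 0 0 0 30" --pt "-2 85 -12 0 0 0 30" --pt "-3 125 -12 0 0 0 30" --pt "-3 165 -12 0 0 0 30" --pt "-4 205 -12 0 0 0 30" --pt "-5 245 -12 0 0 0 30" --pt "-6 285 -12 0 0 0 30"

```text
clock: 14.0
tcp_pos: [0.606, 0.1092, 0.2567]
orientation: [3.106, 0.469, -0.006]
contact_force: [-0.5, -0.2, -2.0]
grip_width: 0.0392
gripper_force: 40.9
```

step_arm --pt "-1 40 0 0 0 0 30" --pt "-2 80 0 0 0 0 30" --pt "-2 120 0 0 0 0 30" --pt "-3 150 0 0 0 0 30" --pt "-3 165 0 0 0 0 30" --pt "-3 165 0 0 0 0 30" --pt "-3 165 0 0 0 0 30"

```text
clock: 14.7
tcp_pos: [0.6521, -0.0441, 0.2579]
orientation: [-3.104, -0.472, 0.002]
contact_force: [-1.0, 1.0, -2.5]
grip_width: 0.039
gripper_force: 41.0
```

```bash
python3 mv.py .654 -.045 .186
python3 - <<'E'
from h import *
s=r.grab_frame('scene');C=cloud(s).reshape(-1,3)
P=C[(np.hypot(C[:,0]-.654,C[:,1]+.045)<.05)&(C[:,2]>.13)&(C[:,2]<.26)]
def circ(P):
    x,y=P[:,0],P[:,1];q=np.linalg.lstsq(np.c_[2*x,2*y,np.ones(len(x))],x*x+y*y,rcond=None)[0];return q[:2].round(4),np.sqrt(q[2]+q[0]**2+q[1]**2).round(4),len(x)
print(np.percentile(P,[1,99],axis=0).round(3).tolist(),circ(P[P[:,2]<.235]))
E
```

```text
tcp [ 0.6521 -0.0441  0.2579] delta mm [ 1.7  1.6 71.9] turn None F [-1.   1.  -2.5] t 14.7
[[0.64, -0.074, 0.188], [0.683, -0.01, 0.26]] (array([ 0.65  , -0.0427]), np.float64(0.0324), 250)
```

step_arm --pt "2 2 20 0 0 0 30" --pt "2 2 45 0 0 0 30" --pt "2 2 62 0 0 0 30" --pt "2 2 70 0 0 0 30" --pt "2 2 74 0 0 0 30" --pt "2 2 76 0 0 0 30" --pt "2 2 76 0 0 0 30" --pt "2 2 76 0 0 0 30"

```text
clock: 15.55
tcp_pos: [0.6559, -0.0468, 0.1837]
orientation: [3.106, 0.471, 0.003]
contact_force: [0.0, 0.7, -1.9]
grip_width: 0.0395
gripper_force: 41.0
```

step_arm --pt "0 0 0.5 0 0 0 30" --pt "0 0 1 0 0 0 30" --pt "0 0 1 0 0 0 30" --pt "0 0 1 0 0 0 30"

```text
clock: 15.95
tcp_pos: [0.6557, -0.047, 0.1821]
orientation: [3.106, 0.47, 0.001]
contact_force: [0.4, 0.4, -0.9]
grip_width: 0.039
gripper_force: 41.1
```

step_arm --pt "0 0 1 0 0 0 30" --pt "0 0 1 0 0 0 45" --pt "0 0 1 0 0 0 60" --pt "0 0 1 0 0 0 85" --pt "0 0 1 0 0 0 85" --pt "0 0 -25 0 0 0 85" --pt "0 0 -65 0 0 0 85" --pt "0 0 -105 0 0 0 85"

```text
clock: 16.75
tcp_pos: [0.6548, -0.047, 0.2875]
orientation: [-3.106, -0.471, 0.002]
contact_force: [0.2, -1.0, -0.4]
grip_width: 0.0849
gripper_force: 0.0
```

Run:
```python
from h import *
o=r.get_obs();print(o['joints'].round(2),o['tcp_pos'])
s=r.grab_frame('scene');w=r.grab_frame('wrist')
np.savez('f4.npz',w=np.array(w,dtype=object),s=np.array(s,dtype=object))
xh=np.array([.53,-.848,0]);yl=np.array([.848,.53,0]);
n=np.cos(np.radians(32))*np.array([0,0,1])-np.sin(np.radians(32))*xh; up=np.cos(np.radians(32))*xh+np.sin(np.radians(32))*np.array([0,0,1])
# panel offset: fit points on cream (left of dial) in scene frame
for f in(s,w):
    C=cloud(f)[f['depth']>0];d=C-np.array([.6077,.0295,0]);X=d@xh;Y=d@yl
    for Ys in((.085,.105),(.0,.06),(-.06,.0)):
        m=(X>-.13)&(X<-.03)&(Y>Ys[0])&(Y<Ys[1]);P=C[m];h=P@n
        if len(P)>20: print(Ys,'n.p',np.percentile(h,[10,50,90]).round(4),len(P))
np.save('ax.npy',np.array([xh,yl,n,up]))
save(cv2.resize(w['image'],(800,600)),'w4.png')
```

```text
[ 0.31  0.42 -0.47  1.46  0.19  1.31 -1.45] [ 0.65482699 -0.04700119  0.28745963]
(0.085, 0.105) n.p [-0.057  -0.055  -0.0263] 260
(0.0, 0.06) n.p [-0.0537 -0.0511 -0.0462] 542
(-0.06, 0.0) n.p [-0.0523 -0.0506 -0.0394] 515
(0.085, 0.105) n.p [-0.0601 -0.0591 -0.0276] 1204
(0.0, 0.06) n.p [-0.056  -0.0549 -0.0489] 2352
(-0.06, 0.0) n.p [-0.0555 -0.0547 -0.0423] 2137
```

View pics/w4.png

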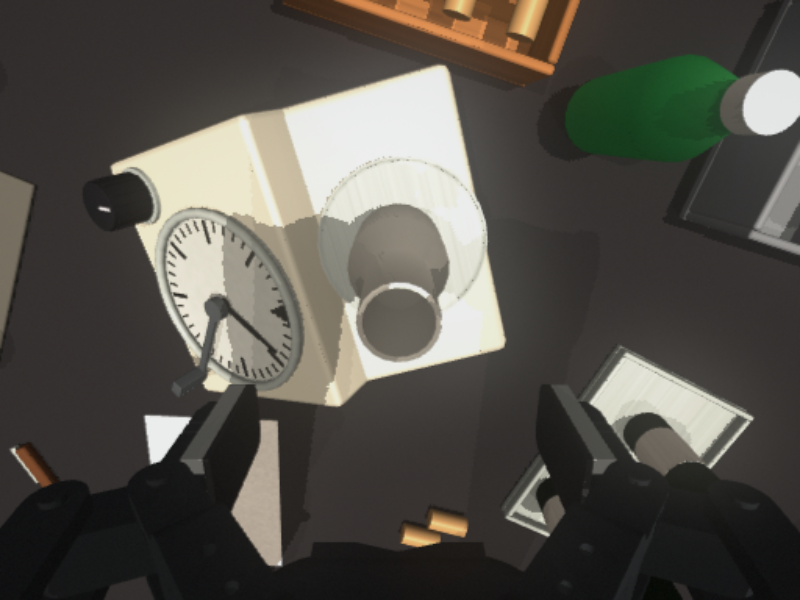

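The carafe stands free on the pan. In the 800x600 view the knob is at (120,200), the dial hub at (216,307), the needle tip near (278,355), the zero arrowhead at (280,310) and the marker tab at (185,382). Next I'll measure the dial angles and the knob.

```bash
cat > dial.py <<'E'
from h import *
xh,yl,n,up=np.load('ax.npy')
K0=-.0570  # panel n.p
def pp(f,u,v,h): return plane(f,u,v,n*(K0+h),n)
def center(f,c0,h=.012):
    hsv=cv2.GaussianBlur(f['image'],(3,3),0).astype(int); sat=hsv[...,0]-hsv[...,2]; val=hsv.sum(-1)
    for _ in range(3):
        P=[]
        for a in np.linspace(0,2*np.pi,180,endpoint=False):
            rr=np.arange(.074,.096,.0004); q=proj(f,[c0+x*(np.cos(a)*up+np.sin(a)*yl) for x in rr])
            iu=np.clip(q.round().astype(int),0,[511,383]); s=sat[iu[:,1],iu[:,0]]/np.maximum(val[iu[:,1],iu[:,0]],1)
            if val[iu[-1,1],iu[-1,0]]<150: continue
            g=s[8:].copy(); d=np.array([g[i:i+6].mean()-g[i-6:i].mean() for i in range(6,len(g)-6)])
            i=d.argmax()
            if d[i]>.02: P.append([a,rr[8+6+i]])
        P=np.array(P); e=P[:,1]-np.median(P[:,1]);P=P[abs(e)<.006]
        A=np.c_[np.cos(P[:,0]),np.sin(P[:,0]),np.ones(len(P))]; s=np.linalg.lstsq(A,P[:,1],rcond=None)[0]
        c0=c0+s[0]*up+s[1]*yl
    print('center',c0.round(4),'rad',s[2].round(4),len(P)); return c0-h*n
def ring(f,c,rad,h=.0075,N=720):
    a=np.arange(N)*2*np.pi/N  # clockwise from 12
    q=proj(f,[c+h*n+rad*(np.cos(t)*up-np.sin(t)*yl) for t in a]).astype(np.float32)
    return a,cv2.remap(cv2.cvtColor(f['image'],cv2.COLOR_RGB2GRAY),q[None,:,0],q[None,:,1],cv2.INTER_LINEAR)[0].astype(float)
E
python3 - <<'E'
from dial import *
z=np.load('f4.npz',allow_pickle=True);w=z['w'].item();s=z['s'].item()
c=pp(w,138.2,196.5,.017)+.012*n-.0*n;c=c-n*(c@n-(K0+.012))
cw=center(w,c);cs=center(s,c);print('dial c panel',cw.round(4),cs.round(4),'hub',c)
for k,f,cc in(('w',w,cw),('s',s,cs)):
    for rad in(.03,.04,.05,.055,.059,.062,.065):
        a,g=ring(f,cc,rad); g2=g/cv2.blur(np.r_[g,g,g][None],(61,1))[0][720:1440]
        i=[j for j in range(720) if g2[j]<.75 and g2[j]==min(np.take(g2,range(j-8,j+9),mode='wrap'))]
        print(k,rad,[(round(float(a[j]),2),round(float(g2[j]),2)) for j in i])
for k,f in(('w',w),('s',s)):
    C=cloud(f);h=C@n-K0;d=C-cw;m=(f['image'].max(-1)<110)&(f['depth']>0)&(h>.035)&(h<.046)
    U=d@up;Y=d@yl;kk=m&(np.hypot(U,Y)<.18)&(Y>.06)
    print(k,'knob',kk.sum(),cv2.minEnclosingCircle(np.c_[U[kk],Y[kk]].astype(np.float32)),U[kk].mean(),Y[kk].mean())
    kk=(f['depth']>0)&(h>.02)&(h<.05)&(np.hypot(U,Y)>.082)&(np.hypot(U,Y)<.105)&(Y<.06)&(U<.03)
    t=np.arctan2(-Y[kk],U[kk]);print(k,'tab',kk.sum(),np.median(t),np.percentile(t,[5,95]),np.median(np.hypot(U,Y)[kk]),np.percentile(h[kk],[5,95]))
E
```

```text
center [0.5641 0.0701 0.0966] rad 0.0807 88
center [0.5617 0.0777 0.0918] rad 0.0834 51
dial c panel [0.5675 0.0647 0.0865] [0.5651 0.0723 0.0816] hub [0.55799077 0.07578381 0.09157573]
w 0.03 [(1.2, 0.45), (2.57, 0.61), (3.17, 0.61)]
w 0.04 [(1.07, 0.41), (2.58, 0.56), (3.02, 0.63)]
w 0.05 [(0.23, 0.39), (1.04, 0.37), (2.56, 0.47), (4.7, 0.6), (5.58, 0.41)]
w 0.055 [(0.25, 0.45), (1.01, 0.39), (2.53, 0.41), (4.71, 0.33), (5.6, 0.43), (5.97, 0.72), (6.15, 0.65)]
w 0.059 [(0.04, 0.73), (0.28, 0.54), (0.41, 0.71), (0.58, 0.55), (0.75, 0.63), (1.1, 0.37), (1.88, 0.35), (2.51, 0.45), (3.94, 0.31), (4.72, 0.38), (5.09, 0.62), (5.24, 0.55), (5.43, 0.56), (5.6, 0.47), (5.79, 0.61), (5.97, 0.64), (6.14, 0.59)]
w 0.062 [(0.39, 0.61), (0.58, 0.63), (0.74, 0.57), (0.92, 0.59), (1.08, 0.4), (1.87, 0.35), (2.51, 0.42), (3.24, 0.46), (3.95, 0.33), (4.57, 0.69), (4.75, 0.43), (4.9, 0.6), (5.07, 0.55), (5.26, 0.57), (5.45, 0.7)]
w 0.065 [(0.56, 0.69), (0.75, 0.57), (0.92, 0.65), (1.07, 0.47), (1.24, 0.67), (1.4, 0.48), (1.88, 0.33), (2.5, 0.41), (3.24, 0.25), (3.94, 0.3), (4.27, 0.58), (4.42, 0.66), (4.57, 0.48), (4.74, 0.38), (4.91, 0.66), (5.08, 0.57)]
s 0.03 []
s 0.04 [(2.5, 0.65)]
s 0.05 [(2.49, 0.55)]
s 0.055 [(0.2, 0.62), (0.99, 0.71), (1.03, 0.71), (2.47, 0.51), (4.79, 0.75), (5.65, 0.72)]
s 0.059 [(0.19, 0.43), (1.03, 0.73), (2.46, 0.5), (5.63, 0.74)]
s 0.062 [(0.19, 0.45), (2.49, 0.49)]
s 0.065 [(0.18, 0.72), (2.49, 0.46), (3.25, 0.72)]
w knob 450 ((-0.08087102323770523, 0.09921755641698837), 0.021713318303227425) -0.07869152947870721 0.09955718589951307
w tab 148 2.3931583917586683 [2.35317236 2.45244847] 0.09943319662492188 [0.02113706 0.04267016]
s knob 118 ((-0.08167014271020889, 0.10249140113592148), 0.021692797541618347) -0.07944352310838879 0.10310029278625656
s tab 36 2.4318325651965678 [2.38023122 2.47889106] 0.09866099965527779 [0.02105074 0.04691898]
```

```bash
cat >> dial.py <<'E'
def dips(f,c,rads,th=.75):
    for rad in rads:
        a,g=ring(f,c,rad); g2=g/cv2.blur(np.r_[g,g,g][None],(61,1))[0][720:1440]
        print(rad,[(round(float(a[j]),2),round(float(g2[j]),2)) for j in range(720) if g2[j]<th and g2[j]==min(np.take(g2,range(j-8,j+9),mode='wrap'))])
E
python3 - <<'E'
from dial import *
z=np.load('f4.npz',allow_pickle=True);w=z['w'].item();s=z['s'].item()
cw=np.array([.5675,.0647,.0865])
for f,p in((w,(146.6,190.4)),(s,(270.1,223.75))):
    q=pp(f,*p,.012)-.012*n; print('ell c',q.round(4),(q-cw)@up,(q-cw)@yl)
for e in((-.0107,-.0002),(-.008,-.0002),(-.0107,.003)):
    c=cw+e[0]*up+e[1]*yl;print(e,c.round(4));dips(w,c,(.03,.04,.053,.056,.0585,.062),.7)
cc=cw-.0107*up
C=cloud(w);d=C-cc;h=C@n-K0;U=d@up;Y=d@yl;rr=np.hypot(U,Y)
# white plate + bezel extents by colour, low saturation
im=w['image'].astype(int);m=((im[...,0]-im[...,2])<.12*im[...,0])&(im[...,0]>60)&(abs(h-.006)<.012)&(rr<.1)
m=cv2.morphologyEx(m.astype(np.uint8),cv2.MORPH_OPEN,np.ones((3,3)));c=max(cv2.findContours(m,0,2)[0],key=cv2.contourArea)
q=np.array([pp(w,*p[0],.012) for p in cv2.convexHull(c)])-cc
uv=np.c_[q@up,q@yl].astype(np.float32);print('enc',cv2.minEnclosingCircle(uv),cv2.fitEllipse(uv))
E
```

```text
ell c [0.5729 0.063  0.0891] 0.005056373431164593 0.003715142172043171
ell c [0.5709 0.0731 0.0831] -0.0062993155538658575 0.007337081648963672
(-0.0107, -0.0002) [0.5625 0.0723 0.0808]
0.03 [(0.93, 0.45), (2.41, 0.62), (2.96, 0.66)]
0.04 [(0.9, 0.4), (2.39, 0.51)]
0.053 [(0.87, 0.4), (2.4, 0.44), (3.26, 0.25), (4.1, 0.33), (4.91, 0.31), (5.71, 0.61)]
0.056 [(0.2, 0.47), (0.87, 0.37), (1.7, 0.39), (2.38, 0.43), (3.26, 0.24), (4.08, 0.32), (4.9, 0.34), (5.72, 0.4)]
0.0585 [(0.19, 0.36), (0.88, 0.38), (1.68, 0.36), (2.37, 0.41), (3.26, 0.25), (4.08, 0.31), (4.91, 0.35), (5.7, 0.41)]
0.062 [(0.19, 0.38), (0.88, 0.41), (0.94, 0.41), (1.7, 0.33), (2.39, 0.44), (2.95, 0.69), (3.27, 0.25), (3.43, 0.55), (3.6, 0.6), (3.77, 0.65), (3.92, 0.63), (4.08, 0.39), (4.42, 0.62), (4.42, 0.62), (4.75, 0.56), (4.9, 0.37), (5.71, 0.42)]
(-0.008, -0.0002) [0.5637 0.0703 0.0823]
0.03 [(0.97, 0.44), (3.08, 0.62)]
0.04 [(0.93, 0.4), (2.45, 0.49), (2.61, 0.6)]
0.053 [(0.21, 0.51), (0.92, 0.38), (2.43, 0.47), (2.43, 0.47), (3.26, 0.58), (4.06, 0.34), (4.87, 0.34), (5.67, 0.4)]
0.056 [(0.2, 0.36), (0.91, 0.39)
[... 651 characters left out ...]
, (0.9, 0.39), (2.36, 0.43), (3.2, 0.24), (4.04, 0.31), (4.93, 0.36), (5.75, 0.4)]
0.0585 [(0.24, 0.36), (0.91, 0.37), (1.69, 0.58), (2.35, 0.42), (3.2, 0.25), (4.06, 0.38), (4.23, 0.68), (4.41, 0.58), (4.91, 0.36), (5.75, 0.4)]
0.062 [(0.23, 0.39), (0.91, 0.38), (1.68, 0.35), (2.34, 0.42), (3.22, 0.26), (3.38, 0.48), (3.55, 0.51), (3.71, 0.56), (3.88, 0.46), (4.07, 0.4), (4.23, 0.64), (4.41, 0.63), (4.56, 0.69), (4.75, 0.52), (4.91, 0.41), (5.08, 0.62), (5.25, 0.54), (5.41, 0.53), (5.59, 0.69), (5.75, 0.44)]
enc ((0.001114017330110073, -0.011164627969264984), 0.09538378566503525) ((0.0011099064722657204, -0.004771269857883453), (0.16294778883457184, 0.18558791279792786), 121.89717102050781)
```

```bash
cat >> dial.py <<'E'
from scipy.optimize import least_squares
def refine(c,ang,idx,rad=.0585):
    P=np.array([c+rad*(np.cos(t)*up-np.sin(t)*yl) for t in ang]);idx=np.array(idx)
    def res(p):
        d=P-(c+p[0]*up+p[1]*yl);a=np.arctan2(-d@yl,d@up)
        e=a-p[2]-idx*np.pi/4;return (e+np.pi)%(2*np.pi)-np.pi
    s=least_squares(res,[0,0,ang[0]]);print('shift',s.x.round(4),'res',s.fun.round(3));return c+s.x[0]*up+s.x[1]*yl,s.x[2]
E
python3 - <<'E'
from dial import *
z=np.load('f4.npz',allow_pickle=True);w=z['w'].item();s=z['s'].item()
cw=np.array([.5675,.0647,.0865])
c=cw-.0107*up-.0002*yl
c,ph=refine(c,[.19,1.68,3.26,4.08,4.91,5.70],[0,2,4,5,6,7]);print(c.round(4),ph)
dips(w,c,(.03,.04,.05,.0585,.062),.65)
print('scene');dips(s,c,(.03,.04,.05,.055,.0585,.062),.8)
np.save('c.npy',c)
for f,e in((w,(-.0809,.0992)),(s,(-.0817,.1025))):
    k=cw+e[0]*up+e[1]*yl-c;print('knob rel',k@up,k@yl,np.hypot(k@up,k@yl))
for k,f in(('w',w),('s',s)):
    C=cloud(f);h=C@n-K0;d=C-c;U=d@up;Y=d@yl;rr=np.hypot(U,Y)
    kk=(f['depth']>0)&(h>.02)&(h<.05)&(rr>.078)&(rr<.105)&(Y<.06)&(U<.03)
    t=np.arctan2(-Y[kk],U[kk]);print(k,'tab',kk.sum(),np.percentile(t,[5,50,95]),np.percentile(rr[kk],[5,50,95]))
E
```

```text
shift [ 0.0021 -0.0024  0.1519] res [ 0.003 -0.001  0.002 -0.003  0.004 -0.004]
[0.5614 0.0695 0.0819] 0.15194036041460288
0.03 [(0.93, 0.45), (2.51, 0.62), (3.12, 0.65)]
0.04 [(0.89, 0.39), (2.47, 0.52)]
0.05 [(0.87, 0.4), (2.45, 0.47)]
0.0585 [(0.15, 0.39), (0.87, 0.4), (1.74, 0.32), (2.43, 0.41), (3.3, 0.22), (4.08, 0.34), (4.86, 0.31), (5.65, 0.41)]
0.062 [(0.17, 0.4), (0.18, 0.4), (0.94, 0.4), (1.73, 0.35), (2.44, 0.44), (3.32, 0.24), (4.08, 0.32), (4.86, 0.38), (5.65, 0.43)]
scene
0.03 [(1.04, 0.78), (2.66, 0.77)]
0.04 [(2.61, 0.65)]
0.05 [(0.99, 0.73), (2.56, 0.53)]
0.055 [(0.11, 0.55), (0.99, 0.75), (1.87, 0.79), (2.53, 0.51), (5.56, 0.76)]
0.0585 [(0.12, 0.41), (1.83, 0.79), (2.54, 0.5), (4.76, 0.75), (5.57, 0.71)]
0.062 [(0.12, 0.57), (1.86, 0.78), (2.55, 0.47), (4.78, 0.77), (5.57, 0.77)]
knob rel -0.07228897844911575 0.10182132947524078 0.1248730537038406
knob rel -0.07308898075050957 0.10512134267524079 0.12803318239032316
w tab 199 [2.30665261 2.33994859 2.41209817] [0.08996857 0.09207948 0.10283973]
s tab 43 [2.33212954 2.38113488 2.43935898] [0.08727248 0.09229686 0.09996703]
```

```bash
cat > goal.py <<'E'
from dial import *
from mv import to
c=np.load('c.npy')
OFF=.041
def pose(G,yaw,stand=0):
    """G grasp point; yaw about tool z relative to the minimal tilt of the start yaw"""
    z=-n; x0=np.array([.955,.297,0]); x=x0-z*(x0@z);x/=np.linalg.norm(x);y=np.cross(z,x)
    Rt=R.from_matrix(np.c_[x,y,z])*R.from_rotvec([0,0,yaw])
    return G-(.0187+OFF-stand)*n, Rt
def rel(U,Y,h): return c+U*up+Y*yl+h*n
E
python3 - <<'E'
from goal import *
p,Rt=pose(rel(-.0725,.102,.036),0,.1);print(p);to(p,Rt)
for yaw in(-1.2,-.9,-.6):to(*pose(rel(-.0725,.102,.036),yaw,.1))
E
```

```text
[0.59388735 0.20998868 0.10822367]
tcp [ 0.6586 -0.0464  0.2936] delta mm [  12.2 -264.6  184.7] turn [-0.539  0.122 -0.04 ] F [ 0.6 -0.8 -0.6] t 16.85
tcp [ 0.6586 -0.0464  0.2936] delta mm [  12.2 -264.6  184.7] turn [-0.548 -0.217 -1.208] F [ 0.6 -0.8 -0.6] t 16.85
tcp [ 0.6586 -0.0464  0.2936] delta mm [  12.2 -264.6  184.7] turn [-0.559 -0.129 -0.916] F [ 0.6 -0.8 -0.6] t 16.85
tcp [ 0.6586 -0.0464  0.2936] delta mm [  12.2 -264.6  184.7] turn [-0.561 -0.044 -0.625] F [ 0.6 -0.8 -0.6] t 16.85
```

step_arm --pt "2 -45 0 0 0 0 85" --pt "4 -90 0 -0.08 0 -0.08 85" --pt "6 -135 10 -0.17 -0.01 -0.18 85" --pt "8 -180 30 -0.26 -0.02 -0.28 85" --pt "10 -222 60 -0.34 -0.03 -0.38 85" --pt "12 -264 90 -0.43 -0.03 -0.48 85" --pt "12 -264 90 -0.51 -0.04 -0.57 85" --pt "12 -264 90 -0.56 -0.044 -0.625 85"

```text
clock: 17.65
tcp_pos: [0.5863, 0.2123, 0.1945]
orientation: [2.3, 1.188, 0.051]
contact_force: [0.8, 0.4, -0.9]
grip_width: 0.0852
gripper_force: 0.0
```

Run:
```python
from goal import *
print(r.get_obs()['joints'].round(2))
to(*pose(rel(-.0725,.102,.036),-.6,.1))
```

```text
[-0.35  0.49 -0.55  1.73  0.8   1.31 -1.83]
tcp [0.5863 0.2123 0.1945] delta mm [ 20.8 -34.9  76.6] turn [-0.007  0.004  0.016] F [ 0.8  0.4 -0.9] t 17.65
```

step_arm --pt "10 -18 38 0 0 -0.14 70" --pt "21 -35 76 0 0 -0.28 70" --pt "21 -35 76 0 0 -0.42 70" --pt "21 -35 76 0 0 -0.56 70" --pt "21 -35 76 0 0 -0.7 70" --pt "21 -35 76 0 0 -0.83 70" --pt "21 -35 76 0 0 -0.9 70" --pt "21 -35 76 0 0 -0.9 70"

```text
clock: 18.45
tcp_pos: [0.5963, 0.2069, 0.1104]
orientation: [1.581, 2.083, -0.274]
contact_force: [-0.8, -1.0, -1.1]
grip_width: 0.0702
gripper_force: 0.0
```

```bash
cat > tip.py <<'E'
from goal import *
def chk(w,o):
    t=o['tcp_pos'];T=R.from_rotvec(o['orientation'])
    C=cloud(w).reshape(-1,3);C=C[w['depth'].ravel()>0];L=T.inv().apply(C-t)*1000
    h=C@n-K0
    f=(abs(L[:,0])<30)&(abs(L[:,1])<65)&(L[:,2]>-75)&(L[:,2]<0)
    # fingers: two clusters by y
    for s in(-1,1):
        q=L[f&(L[:,1]*s>0)]
        if len(q): print('finger',s,len(q),'x',np.percentile(q[:,0],[3,97]).round(1),'y',np.percentile(q[:,1],[3,97]).round(1),'zmax',np.percentile(q[:,2],[90,99]).round(1))
    U=(C-c)@up;Y=(C-c)@yl
    k=(h>.03)&(h<.046)&(np.hypot(U+.0725,Y-.102)<.035)
    if k.sum()>20:
        e=cv2.minEnclosingCircle(np.c_[U[k],Y[k]].astype(np.float32));print('knob',k.sum(),e,'h',np.percentile(h[k],[50,95]),'toolxy of axis',T.inv().apply(c+e[0][0]*up+e[0][1]*yl+.04*n-t)*1000)
E
python3 - <<'E'
from tip import *
w=r.grab_frame('wrist');o=r.get_obs();np.savez('f5.npz',w=np.array(w,dtype=object),s=np.array(r.grab_frame('scene'),dtype=object))
print(o['joints'].round(2));to(*pose(rel(-.0725,.102,.036),-1.5,0));chk(w,o)
chk(np.load('f5.npz',allow_pickle=True)['s'].item(),o)
E
```

```text
[-0.28  0.63 -0.64  1.77  0.94  1.26 -1.08]
tcp [0.5963 0.207  0.1106] delta mm [  3.8  -0.7 100. ] turn [-0.01  -0.004  0.004] F [0.8 0.4 0. ] t 18.55
finger -1 1653 x [-10.4  10.6] y [-49.3 -36.3] zmax [-51.2 -46.1]
finger 1 1664 x [-10.1  10.8] y [33.2 46.4] zmax [-51.4 -45.9]
knob 2430 ((-0.07336306571960449, 0.10231426358222961), 0.022204337641596794) h [0.03711205 0.038169  ] toolxy of axis [ 4.9678858  -1.2280257  36.18021754]
finger -1 67 x [-10.5  10.7] y [-48.1 -33.8] zmax [-53.4 -50.2]
finger 1 67 x [-10.9   5.6] y [35.7 48.9] zmax [-54.8 -50.3]
knob 154 ((-0.07232071459293365, 0.10378208011388779), 0.02241329848766327) h [0.04019392 0.04269474] toolxy of axis [ 4.38246371  0.47429896 36.16112005]
```

step_arm --pt "4.5 0 20 0 0 0 70" --pt "4.5 0 50 0 0 0 70" --pt "4.5 0 80 0 0 0 70" --pt "4.5 0 100 0 0 0 70" --pt "4.5 0 100 0 0 0 70"

```text
clock: 19.05
tcp_pos: [0.6217, 0.1622, 0.0203]
orientation: [1.584, 2.081, -0.282]
contact_force: [-1.3, -0.1, -0.5]
grip_width: 0.0698
gripper_force: 0.0
```

step_arm --pt "0 0 0 0 0 0 50" --pt "0 0 0 0 0 0 35" --pt "0 0 0 0 0 0 35" --pt "0 0 0 0 0 0 35"

```text
clock: 19.45
tcp_pos: [0.6223, 0.1676, 0.0246]
orientation: [1.581, 2.083, -0.271]
contact_force: [-4.9, 1.4, 6.1]
grip_width: 0.0406
gripper_force: 41.0
```

step_arm --pt "0 0 -1 0 0 0.13 35" --pt "0 0 -2 0 0 0.27 35" --pt "0 0 -2 0 0 0.41 35" --pt "0 0 -2 0 0 0.55 35" --pt "0 0 -2 0 0 0.69 35" --pt "0 0 -2 0 0 0.83 35" --pt "0 0 -2 0 0 0.97 35" --pt "0 0 -2 0 0 1.1 35"

```text
clock: 20.25
tcp_pos: [0.6219, 0.1676, 0.0247]
orientation: [2.421, 0.936, 0.129]
contact_force: [0.1, -0.2, -4.5]
grip_width: 0.0406
gripper_force: 41.9
```

step_arm --pt "0 0 0 0 0 0.1 35" --pt "0 0 0 0 0 0.1 35" --pt "0 0 0 0 0 0.1 35"

```text
clock: 20.55
tcp_pos: [0.6219, 0.1676, 0.0247]
orientation: [2.465, 0.825, 0.162]
contact_force: [0.2, 1.8, -6.6]
grip_width: 0.0403
gripper_force: 41.8
```

Run:
```python
from tip import *
w=r.grab_frame('wrist');s=r.grab_frame('scene');b=r.grab_frame('top');o=r.get_obs()
np.savez('f6.npz',w=np.array(w,dtype=object),s=np.array(s,dtype=object),b=np.array(b,dtype=object));print(o['joints'].round(2),o['clock'])
q=proj(w,[c+.0075*n+.062*(np.cos(t)*up-np.sin(t)*yl) for t in(0,.87,1.57,3.14,4.71)]);print(q.round())
print('w');dips(w,c,(.04,.05,.0585,.062),.7)
print('s');dips(s,c,(.04,.05,.0585,.062),.8)
print('b');dips(b,c,(.04,.05,.0585,.062),.8)
```

```text
[-0.35  0.7  -0.43  1.82  0.99  1.06 -2.31] 20.7
[[446. 394.]
 [396. 441.]
 [336. 451.]
 [258. 381.]
 [372. 310.]]
w
0.04 [(0.0, 0.0), (0.01, 0.0), (0.02, 0.0), (0.03, 0.0), (0.03, 0.0), (0.04, 0.0), (0.05, 0.0), (0.06, 0.0), (0.07, 0.0), (0.08, 0.0), (2.93, 0.0), (2.94, 0.0), (2.95, 0.0), (2.96, 0.0), (2.97, 0.0), (2.98, 0.0), (2.98, 0.0), (2.99, 0.0), (3.0, 0.0), (3.01, 0.0), (3.02, 0.0), (3.03, 0.0), (3.04, 0.0), (3.05, 0.0), (3.05, 0.0), (3.06, 0.0), (3.07, 0.0), (3.08, 0.0), (3.09, 0.0), (3.1, 0.0), (3.11, 0.0), (3.12, 0.0), (6.11, 0.0), (6.12, 0.0), (6.13, 0.0), (6.13, 0.0), (6.14, 0.0), (6.15, 0.0), (6.16, 0.0), (6.17, 0.0), (6.18, 0.0), (6.19, 0.0), (6.2, 0.0), (6.2, 0.0), (6.21, 0.0), (6.22, 0.0), (6.23, 0.0), (6.24, 0.0), (6.25, 0.0), (6.26, 0.0), (6.27, 0.0), (6.27, 0.0)]
0.05 [(0.0, 0.0), (0.01, 0.0), (0.02, 0.0), (0.03, 0.0), (0.03, 0.0), (0.04, 0.0), (0.05, 0.0), (0.06, 0.0), (0.07, 0.0), (0.08, 0.0), (0.09, 0.0), (0.1, 0.0), (2.91, 0.0), (2.92, 0.0), (2.93, 0.0), (2.94, 0.0), (2.95, 0.0), (2.96, 0.0), (2.97, 0.0), (2.98, 0.0), (2.98, 0.0), (2.99, 0.0), (3.0, 0.0), (3.0
[... 1618 characters left out ...]
14, 0.0), (6.15, 0.0), (6.16, 0.0), (6.17, 0.0), (6.18, 0.0), (6.19, 0.0), (6.2, 0.0), (6.2, 0.0), (6.21, 0.0), (6.22, 0.0), (6.23, 0.0), (6.24, 0.0), (6.25, 0.0), (6.26, 0.0), (6.27, 0.0), (6.27, 0.0)]
s
0.04 [(2.58, 0.63)]
0.05 [(0.93, 0.74), (2.56, 0.54)]
0.0585 [(0.05, 0.76), (0.96, 0.62), (1.77, 0.78), (2.51, 0.52), (5.48, 0.7)]
0.062 [(0.93, 0.45), (1.79, 0.77), (2.5, 0.53), (4.68, 0.78), (5.52, 0.69)]
b
0.04 [(2.53, 0.75)]
0.05 [(0.87, 0.8), (0.88, 0.8), (0.89, 0.8), (2.47, 0.71)]
0.0585 [(0.94, 0.59), (2.5, 0.69)]
0.062 [(0.92, 0.45), (2.48, 0.68)]dial.py:26: RuntimeWarning: invalid value encountered in divide
  a,g=ring(f,c,rad); g2=g/cv2.blur(np.r_[g,g,g][None],(61,1))[0][720:1440]
```

step_arm --pt "0 0 0 0 0 0 50" --pt "0 0 0 0 0 0 70" --pt "0 0 0 0 0 0 75" --pt "0 0 -25 0 0 0 75" --pt "0 0 -65 0 0 0 75" --pt "0 0 -105 0 0 0 75"

```text
clock: 21.3
tcp_pos: [0.5932, 0.2135, 0.1156]
orientation: [2.465, 0.819, 0.16]
contact_force: [1.1, 1.2, 0.6]
grip_width: 0.0752
gripper_force: 0.0
```

```bash
cat >> goal.py <<'E'
def tab(t,h=.034,stand=0,flip=0,rad=.0915):
    rho=np.cos(t)*up-np.sin(t)*yl; tau=-np.sin(t)*up-np.cos(t)*yl
    z=-n; y=tau if not flip else -tau; x=np.cross(y,z)
    return rel(0,0,0)+rad*rho+(h-.0187-OFF+stand)*n, R.from_matrix(np.c_[x,y,z])
E
python3 - <<'E'
from goal import *
o=r.get_obs();print(o['joints'].round(2))
for fl in(0,1):to(*tab(2.38,.034,.1,fl))
E
```

```text
[-0.39  0.59 -0.49  1.77  0.86  1.21 -2.24]
tcp [0.5932 0.2135 0.1156] delta mm [-166.2   -9.    11.6] turn [-1.400e-02 -2.000e-03 -2.247e+00] F [1.1 1.2 0.6] t 21.3
tcp [0.5932 0.2135 0.1156] delta mm [-166.2   -9.    11.6] turn [-0.002  0.011  0.895] F [1.1 1.2 0.6] t 21.3
```

step_arm --pt "-10 0 -10 0 0 -0.14 75" --pt "-30 -1 -10 0 0 -0.28 75" --pt "-50 -2 -10 0 0 -0.42 75" --pt "-70 -3 -10 0 0 -0.56 75" --pt "-90 -4 -10 0 0 -0.7 75" --pt "-110 -5 -10 0 0 -0.84 75" --pt "-130 -6 -10 0 0 -0.98 75" --pt "-166 -9 -10 0 0 -1.12 75"

```text
clock: 22.1
tcp_pos: [0.4527, 0.1274, 0.1275]
orientation: [1.656, 2.017, -0.245]
contact_force: [-0.9, 0.3, -0.2]
grip_width: 0.0748
gripper_force: 0.0
```

step_arm --pt "0 0 0 0 0 -0.14 75" --pt "0 0 0 0 0 -0.28 75" --pt "0 0 0 0 0 -0.42 75" --pt "0 0 0 0 0 -0.56 75" --pt "0 0 0 0 0 -0.7 75" --pt "0 0 0 0 0 -0.84 75" --pt "0 0 0 0 0 -0.98 75" --pt "0 0 0 0 0 -1.12 75"

```text
clock: 22.9
tcp_pos: [0.4524, 0.1269, 0.1275]
orientation: [0.346, 2.711, -0.608]
contact_force: [-1.2, 0.0, -0.6]
grip_width: 0.0754
gripper_force: 0.0
```

Run:
```python
from tip import *
w=r.grab_frame('wrist');s=r.grab_frame('scene');o=r.get_obs()
np.savez('f7.npz',w=np.array(w,dtype=object),s=np.array(s,dtype=object));print(o['joints'].round(2))
to(*tab(2.38,.034,0,0))
q=proj(w,[c+.0075*n+.062*(np.cos(t)*up-np.sin(t)*yl) for t in(0,.87,1.57,3.14,4.71)]);print(q.round())
save(cv2.resize(w['image'],(800,600)),'w7.png')
```

```text
[-0.1   0.42 -0.87  2.12  0.9   1.2  -0.19]
tcp [0.4523 0.1269 0.1273] delta mm [ -0.5  -0.5 120.6] turn [-0.002 -0.01  -0.006] F [0.1 0.1 0.1] t 23.0
[[214. 305.]
 [192. 264.]
 [208. 228.]
 [301. 225.]
 [299. 303.]]
```

View pics/w7.png

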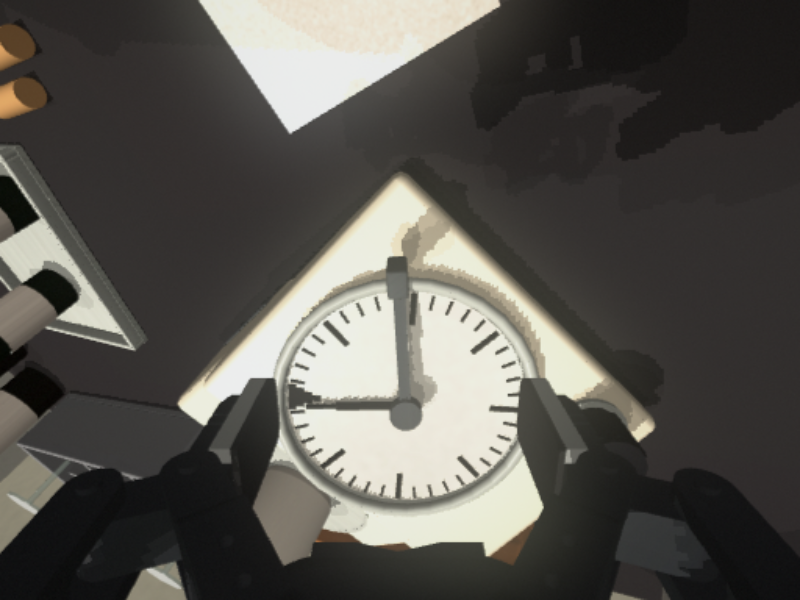

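The view shows the needle tip at (293,406), the zero arrowhead at about (300,396), slightly past it clockwise, the hub at (405,412) and the marker tab at (397,270). I'll quantify the tare error.

Run:
```python
from tip import *
w=np.load('f7.npz',allow_pickle=True)['w'].item()
s=1/1.5625
dips(w,c,(.02,.03,.045,.0585,.062,.065),.75)
# long-mark pixels (hand-read), index from zero
px={2:(336,333),3:(412,308),4:(485,342),4.999:(503,408)}
marks=[((336,333),1),((412,308),2),((485,342),3),((503,408),4),((468,466),5),((398,487),6),((333,460),7)]
P=[pp(w,u*s,v*s,.0075)-.0075*n for (u,v),k in marks]
ang=[np.arctan2(-(p-c)@yl,(p-c)@up) for p in P];print(np.round(ang,3),[round(np.hypot((p-c)@up,(p-c)@yl),4) for p in P])
def res(q):
    e=[np.arctan2(-(p-c-q[0]*up-q[1]*yl)@yl,(p-c-q[0]*up-q[1]*yl)@up)-q[2]-k*np.pi/4 for p,(_,k) in zip(P,marks)]
    e=np.array(e);return (e+np.pi)%(2*np.pi)-np.pi
f=least_squares(res,[0,0,.9]);print(f.x,f.fun.round(3))
c2=c+f.x[0]*up+f.x[1]*yl;np.save('c2.npy',c2)
dips(w,c2,(.02,.03,.04,.045,.05,.0585,.062,.065),.75)
crop=cv2.resize(w['image'][215:320,165:345],None,fx=4.4,fy=4.4,interpolation=2);save(crop,'w7b.png')
C=cloud(w);h=C@n-K0;d=C-c2;U=d@up;Y=d@yl;rr=np.hypot(U,Y);t=np.arctan2(-Y,U)
k=(h>.02)&(h<.05)&(rr>.078)&(rr<.11)&(abs(t-2.4)<.4);print('tab',k.sum(),np.percentile(t[k],[3,50,97]),np.percentile(rr[k],[3,50,97]),np.percentile(h[k],[3,97]))
k2=k&(h>.035);o=r.get_obs();L=R.from_rotvec(o['orientation']).inv().apply(C[k2]-o['tcp_pos'])*1000;print(np.percentile(L,[3,50,97],axis=0).round(1),np.percentile(t[k2],[3,97]))
chk(w,o)
```

```text
0.02 [(1.2, 0.62), (2.42, 0.75)]
0.03 [(1.07, 0.53), (2.37, 0.68)]
0.045 [(0.23, 0.34), (1.0, 0.38), (2.36, 0.64), (5.52, 0.37)]
0.0585 [(0.0, 0.45), (0.18, 0.34), (0.38, 0.48), (0.55, 0.38), (0.72, 0.74), (0.96, 0.4), (1.11, 0.42), (2.36, 0.61), (3.82, 0.37), (4.63, 0.39), (4.82, 0.52), (4.99, 0.48), (5.17, 0.52), (5.35, 0.54), (5.54, 0.38), (5.72, 0.44), (5.91, 0.44), (6.1, 0.46)]
0.062 [(0.18, 0.38), (0.36, 0.41), (0.54, 0.42), (0.72, 0.36), (0.88, 0.55), (0.99, 0.43), (1.82, 0.38), (2.35, 0.6), (3.83, 0.36), (4.48, 0.5), (4.64, 0.41), (4.65, 0.41), (4.83, 0.52), (5.0, 0.43), (5.18, 0.47), (5.36, 0.54), (5.53, 0.6), (5.91, 0.71), (6.09, 0.7), (6.27, 0.6)]
0.065 [(0.53, 0.45), (0.71, 0.55), (0.87, 0.59), (1.0, 0.48), (1.2, 0.54), (1.81, 0.37), (2.36, 0.62), (2.36, 0.62), (2.38, 0.62), (2.39, 0.62), (2.48, 0.42), (3.14, 0.37), (3.85, 0.36), (4.16, 0.48), (4.32, 0.46), (4.49, 0.46), (4.65, 0.4), (4.66, 0.4), (4.83, 0.48)]
[ 1.802  2.484 -3.118 -2.431 -1.648 -0.75   0.166] [np.float64(0.0686), np.float64(0.0737), np.float64(0.0729), np.float64(0.0656), np.float64(0.0583), np.float64(0
[... 903 characters left out ...]
.46), (3.7, 0.45), (3.85, 0.41), (4.01, 0.38), (4.16, 0.47), (4.33, 0.42), (4.49, 0.45), (4.64, 0.5), (4.8, 0.4), (4.96, 0.5), (5.11, 0.5), (5.28, 0.45), (5.44, 0.54), (5.6, 0.37), (5.75, 0.49), (5.92, 0.48), (6.07, 0.44), (6.23, 0.48)]
tab 340 [2.26779747 2.32477128 2.38007987] [0.08229277 0.09160756 0.09619623] [0.02301695 0.04350179]
[[ 0.6 -6.5 51.5]
 [ 8.4 -1.8 52.8]
 [14.5  3.7 58.9]] [2.26790463 2.38572443]
finger -1 1606 x [-8.9 12. ] y [-51.7 -38.6] zmax [-52.8 -47.7]
finger 1 1595 x [-8.8 12.4] y [35.8 48.8] zmax [-52.6 -47.9]
knob 412 ((-0.08402324467897415, 0.09929894655942917), 0.01854165643453598) h [0.03673708 0.03792608] toolxy of axis [-98.3435045  129.74031225  53.73836145]
```

```bash
cat > joint.py <<'E'
from goal import *
def wrap(e): return (np.array(e)+np.pi)%(2*np.pi)-np.pi
def pix(f,cc,h,rad,ang): return proj(f,[cc+h*n+rad*(np.cos(t)*up-np.sin(t)*yl) for t in ang])
def angs(f,px,cc,h):
    P=np.array([pp(f,u,v,h) for u,v in px])-(cc+h*n);return np.arctan2(-P@yl,P@up),np.hypot(P@up,P@yl)
E
python3 - <<'E'
from joint import *
z4=np.load('f4.npz',allow_pickle=True)['w'].item();z7=np.load('f7.npz',allow_pickle=True)['w'].item()
c2=np.load('c2.npy')
m4=pix(z4,c,.0075,.0585,[.15,1.74,3.30,4.08,4.86,5.65]);k4=np.array([0,2,4,5,6,7])
m7=pix(z7,c2,.0075,.062,[1.66,2.44,3.22,4.01,4.80,5.60,.10]);k7=np.array([1,2,3,4,5,6,7])
n4=pix(z4,c,.0075,.03,[.93]).tolist()+pix(z4,c,.0075,.04,[.89]).tolist()+pix(z4,c,.0075,.05,[.87]).tolist()+pix(z4,c,.0075,.0585,[.87]).tolist()
n7=pix(z7,c2,.0075,.03,[.81]).tolist()+pix(z7,c2,.0075,.04,[.81]).tolist()+pix(z7,c2,.0075,.05,[.79]).tolist()+pix(z7,c2,.0075,.062,[.79]).tolist()
def res(p,out=False):
    cc=c+p[0]*up+p[1]*yl
    a4,r4=angs(z4,m4,cc,p[2]);a7,r7=angs(z7,m7,cc,p[2])
    b4,_=angs(z4,n4,cc,p[6]);b7,_=angs(z7,n7,cc,p[6])
    e=np.r_[wrap(a4-p[3]-k4*np.pi/4),wrap(a7-p[4]-k7*np.pi/4),wrap(b4-p[5]),wrap(b7-p[5])]
    if out: print(r4.round(4),r7.round(4))
    return e
f=least_squares(res,[0,0,.004,.15,.87,.79,.006]);print(f.x.round(4));print(f.fun.round(3));res(f.x,True)
np.save('c3.npy',np.r_[c+f.x[0]*up+f.x[1]*yl,f.x[2]])
E
```

```text
[-0.0082 -0.0024  0.0024  0.1566  0.8762  0.8122  0.0044]
[-0.012  0.006  0.007  0.005 -0.003 -0.004 -0.008 -0.005 -0.003  0.004
  0.003  0.009 -0.001  0.009 -0.003 -0.007  0.002  0.015  0.01  -0.012
 -0.014]
[0.0602 0.0595 0.0594 0.0597 0.0601 0.0603] [0.0626 0.0625 0.0628 0.0633 0.0638 0.0639 0.0636]
```

View pics/w7b.png

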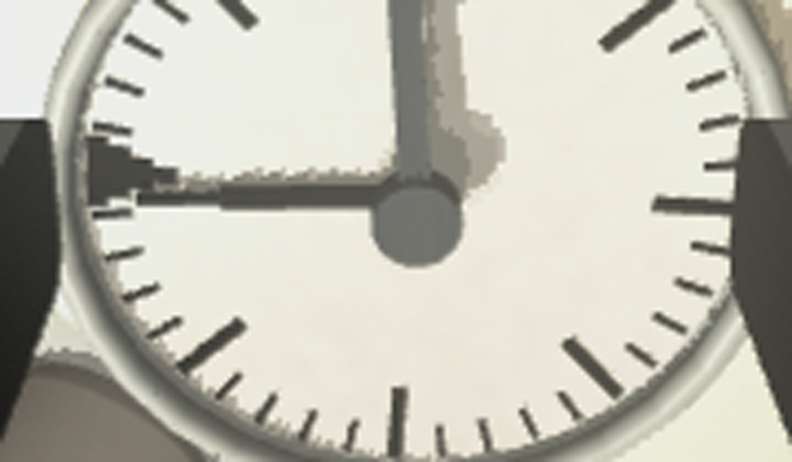

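The crop shows the arrowhead centred at (110,172) and the needle tip at (140,198). The joint fit puts zero 0.065 rad past the needle, so the knob needs about -0.11 rad. I'll go back to it.

Run:
```python
from goal import *
To=R.from_rotvec([2.465,.825,.162]);o=r.get_obs();T=R.from_rotvec(o['orientation'])
ax=np.array([.6219,.1676,.0247])+To.apply([0,-.00145,0])
p=ax-T.apply([0,-.00145,0]);np.save('kax.npy',ax)
Tn=tab(2.38)[1]
for st in(.1,.0):to(p+st*n,Tn)
```

```text
tcp [0.4523 0.1269 0.1273] delta mm [-107.1  127.8   15.1] turn [-0.002 -0.01  -0.006] F [0.1 0.1 0.1] t 23.0
tcp [0.4523 0.1269 0.1273] delta mm [-108.   128.   115.1] turn [-0.002 -0.01  -0.006] F [0.1 0.1 0.1] t 23.0
```

step_arm --pt "-30 35 0 0 0 0 75" --pt "-60 71 5 0 0 0 75" --pt "-90 107 10 0 0 0 75" --pt "-108 128 15 0 -0.01 0 75" --pt "-108 128 15 0 -0.01 0 75" --pt "-108 128 15 0 -0.01 0 75"

```text
clock: 23.6
tcp_pos: [0.5936, 0.2149, 0.1079]
orientation: [0.353, 2.701, -0.606]
contact_force: [-0.9, -0.5, -0.2]
grip_width: 0.0749
gripper_force: 0.0
```

Run:
```python
from tip import *
o=r.get_obs();T=R.from_rotvec(o['orientation']);ax=np.load('kax.npy');print(o['joints'].round(2))
to(ax-T.apply([0,-.00145,0]))
w=r.grab_frame('wrist');chk(w,r.get_obs());chk(r.grab_frame('scene'),r.get_obs())
```

```text
[-0.21  0.67 -0.77  1.76  1.01  1.33 -0.1 ]
tcp [0.5936 0.2149 0.1079] delta mm [-0.1 -0.1 99.7] turn None F [-0.9 -0.5 -0.2] t 23.6
finger -1 1638 x [-8.8 12.2] y [-51.1 -38.1] zmax [-52.4 -47.5]
finger 1 1631 x [-8.7 12.1] y [36.3 49.4] zmax [-52.3 -47.4]
knob 2327 ((-0.07346146553754807, 0.10231327265501022), 0.022310620173811913) h [0.0371071  0.03821113] toolxy of axis [-0.81281972 -2.94379562 38.57135787]
finger -1 49 x [-12.1   5.7] y [-50.2 -36.7] zmax [-56.  -53.5]
finger 1 56 x [-11.9  11. ] y [38.2 51. ] zmax [-55.2 -52.8]
knob 156 ((-0.07292722910642624, 0.10466573387384415), 0.022828076034784317) h [0.04052137 0.04289331] toolxy of axis [-2.67545491 -1.37980181 38.7813141 ]
```

step_arm --pt "-1 -0.5 20 0 0 0 75" --pt "-1 -0.5 55 0 0 0 75" --pt "-1 -0.5 85 0 0 0 75" --pt "-1 -0.5 98 0 0 0 75" --pt "-1 -0.5 98 0 0 0 75" --pt "-1 -0.5 98 0 0 0 50" --pt "-1 -0.5 98 0 0 0 35" --pt "-1 -0.5 98 0 0 0 35"

```text
clock: 24.5
tcp_pos: [0.6217, 0.1696, 0.0283]
orientation: [0.351, 2.699, -0.611]
contact_force: [-7.4, -4.0, 11.4]
grip_width: 0.0402
gripper_force: 40.0
```

step_arm --pt "0 0 0 0 0 0 35" --pt "0 0 0 0 0 -0.06 35" --pt "0 0 0 0 0 -0.11 35" --pt "0 0 0 0 0 -0.11 35" --pt "0 0 0 0 0 -0.11 35"

```text
clock: 25.0
tcp_pos: [0.6218, 0.1696, 0.0283]
orientation: [0.203, 2.732, -0.641]
contact_force: [-7.0, -4.3, 10.9]
grip_width: 0.0402
gripper_force: 40.0
```

step_arm --pt "0 0 0 0 0 0 50" --pt "0 0 0 0 0 0 75" --pt "0 0 0 0 0 0 75" --pt "0 0 -35 0 0 0 75" --pt "0 0 -75 0 0 0 75" --pt "0 0 -115 0 0 0 75" --pt "0 0 -115 0 0 0 75"

```text
clock: 25.7
tcp_pos: [0.5902, 0.2288, 0.1281]
orientation: [0.197, 2.732, -0.623]
contact_force: [-0.7, 0.4, 0.7]
grip_width: 0.0749
gripper_force: 0.0
```

Run:
```python
from goal import *
to(*tab(2.38,.034,.12,0))
```

```text
tcp [0.5902 0.2288 0.1281] delta mm [ 123.9 -119.9    6.7] turn [0.008 0.005 0.104] F [-0.7  0.4  0.7] t 25.7
```

step_arm --pt "31 -30 0 0 0 0.03 75" --pt "62 -60 0 0 0 0.06 75" --pt "93 -90 0 0 0 0.1 75" --pt "124 -120 0 0 0 0.1 75" --pt "124 -120 0 0 0 0.1 75" --pt "124 -120 0 0 0 0.1 75"

```text
clock: 26.3
tcp_pos: [0.4491, 0.1224, 0.1294]
orientation: [0.336, 2.704, -0.609]
contact_force: [0.6, 1.2, 0.1]
grip_width: 0.0751
gripper_force: 0.0
```

```bash
cat > look.py <<'E'
from joint import *
q=np.load('c3.npy');C3=q[:3];H=q[3]
def look(w):
    for h,nm,rads in((H,'plate',(.057,.0602,.0625)),(H+.002,'needle',(.03,.04,.05,.06))):
        for rad in rads:
            a,g=ring(w,C3,rad,h);g2=g/np.maximum(cv2.blur(np.r_[g,g,g][None],(61,1))[0][720:1440],1)
            print(nm,rad,[(round(float(a[j]),3),round(float(g2[j]),2)) for j in range(720) if g2[j]<.5 and g[j]>1 and g2[j]==min(np.take(g2,range(j-8,j+9),mode='wrap'))])
    k=np.arange(8)
    # matched phase of long marks: circular search of darkness at inner ring where only long marks reach
    for rad in(.052,.054,.056,.058):
        a,g=ring(w,C3,rad,H);b=cv2.GaussianBlur(np.r_[g,g,g][None],(9,1),0)[0][720:1440]
        g2=np.clip(b/np.maximum(cv2.blur(np.r_[g,g,g][None],(61,1))[0][720:1440],1),0,1)
        ang=np.angle(np.sum((1-g2)[(g>1)]*np.exp(8j*a[g>1])))/8;print('phase mod 45',rad,round(ang%(np.pi/4),3))
E
python3 - <<'E'
from look import *
w=r.grab_frame('wrist');s=r.grab_frame('scene');np.savez('f8.npz',w=np.array(w,dtype=object),s=np.array(s,dtype=object))
look(w);print('old');look(np.load('f7.npz',allow_pickle=True)['w'].item())
to(*tab(2.38,.034,0,0));print(r.get_obs()['joints'].round(2))
E
```

```text
plate 0.057 [(0.026, 0.34), (0.803, 0.34), (0.812, 0.34), (1.597, 0.38), (2.391, 0.49), (3.168, 0.37), (3.944, 0.37), (4.747, 0.38), (5.533, 0.36)]
plate 0.0602 [(0.026, 0.33), (0.812, 0.35), (1.588, 0.38), (2.391, 0.43), (3.168, 0.36), (3.944, 0.36), (4.739, 0.38), (5.533, 0.37)]
plate 0.0625 [(0.035, 0.32), (0.794, 0.35), (1.588, 0.37), (2.391, 0.44), (3.168, 0.36), (3.944, 0.35), (4.739, 0.37), (5.533, 0.37)]
needle 0.03 []
needle 0.04 [(0.759, 0.45), (0.768, 0.45), (0.777, 0.45), (0.785, 0.45), (0.794, 0.45), (0.803, 0.45), (0.812, 0.45), (0.82, 0.45)]
needle 0.05 [(0.794, 0.4)]
needle 0.06 [(0.044, 0.33), (0.829, 0.35), (1.606, 0.38), (2.391, 0.43), (3.15, 0.36), (3.927, 0.36), (4.73, 0.37), (5.533, 0.36)]
phase mod 45 0.052 0.002
phase mod 45 0.054 0.015
phase mod 45 0.056 0.02
phase mod 45 0.058 0.019
old
plate 0.057 [(0.096, 0.33), (0.777, 0.37), (0.864, 0.39), (1.658, 0.38), (2.443, 0.44), (3.229, 0.37), (4.006, 0.37), (4.808, 0.38), (5.594, 0.36)]
plate 0.0602 [(0.096, 0.32), (0.777, 0.39), (0.89, 0.42), (1.649, 0.38), (2.443, 0.44), (3.238, 0.37), (4.006, 0.36), (4.808, 0.38), (5.603, 0.35)]
plate 0.0625 [(0.096, 0.31), (0.777, 0.39), (1.658, 0.38), (2.435, 0.43), (3.229, 0.36), (3.238, 0.36), (4.023, 0.36), (4.8, 0.37), (5.603, 0.35)]
needle 0.03 [(0.82, 0.5)]
needle 0.04 [(0.82, 0.43)]
needle 0.05 [(0.794, 0.37)]
needle 0.06 [(0.113, 0.32), (0.794, 0.39), (1.667, 0.38), (2.435, 0.44), (3.211, 0.37), (3.997, 0.36), (4.791, 0.37), (5.603, 0.35)]
phase mod 45 0.052 0.785
phase mod 45 0.054 0.06
phase mod 45 0.056 0.067
phase mod 45 0.058 0.068
tcp [0.45   0.1238 0.1293] delta mm [ -0.2   3.4 121.5] turn [-0.     0.     0.003] F [-0.5  0.1 -0.3] t 26.4
[-0.09  0.41 -0.87  2.14  0.9   1.2  -0.19]
```

Run:
```python
from look import *
w=np.load('f8.npz',allow_pickle=True)['w'].item();o=r.get_obs();T=R.from_rotvec(o['orientation'])
C=cloud(w);d=C-C3;U=d@up;Y=d@yl;rr=np.hypot(U,Y);t=np.arctan2(-Y,U);h=C@n+.060
k=(h>.03)&(h<.055)&(rr>.078)&(rr<.11)&(abs(t-2.3)<.4);L=T.inv().apply(C[k]-o['tcp_pos'])*1000
print(k.sum(),np.percentile(L,[2,25,50,75,98],axis=0).round(1),np.percentile(t[k],[2,50,98]).round(3),np.percentile(rr[k],[2,98]),np.percentile(h[k],[2,50,98]))
print('C3',C3.round(4),'in tool',T.inv().apply(C3-o['tcp_pos'])*1000)
```

```text
314 [[-0.2 -3.3 52.2]
 [ 4.5 -0.2 53.2]
 [ 9.1  2.2 53.7]
 [13.4  4.8 54.6]
 [14.3  7.8 66.7]] [2.27  2.325 2.385] [0.08419313 0.09863238] [0.03213297 0.04512511 0.04666784]
C3 [0.5557 0.0741 0.0776] in tool [-84.15890367   7.08007058  95.82207897]
```

step_arm --pt "5.5 3.7 20 0 0 -0.055 45" --pt "5.5 3.7 50 0 0 -0.055 45" --pt "5.5 3.7 80 0 0 -0.055 45" --pt "5.5 3.7 105 0 0 -0.055 45" --pt "5.5 3.7 120 0 0 -0.055 45" --pt "5.5 3.7 120 0 0 -0.055 45" --pt "5.5 3.7 120 0 0 -0.055 45"

```text
clock: 27.1
tcp_pos: [0.4791, 0.0741, 0.0238]
orientation: [0.263, 2.723, -0.623]
contact_force: [-0.0, 0.1, 0.1]
grip_width: 0.0451
gripper_force: 0.0
```

step_arm --pt "0 0 0 0 0 0 25" --pt "0 0 0 0 0 0 6" --pt "0 0 0 0 0 0 6" --pt "0 0 0 0 0 0 6" --grip_force 30

```text
clock: 27.5
tcp_pos: [0.4791, 0.0739, 0.0247]
orientation: [0.262, 2.721, -0.622]
contact_force: [-2.0, 2.4, 3.7]
grip_width: 0.0105
gripper_force: 32.5
```

Run:
```python
from look import *
o=r.get_obs();T=R.from_rotvec(o['orientation']);print(o['tcp_pos'],o['joints'].round(2),o['grip_width'],o['contact_force'],'C3 in tool',T.inv().apply(C3-o['tcp_pos'])*1000)
print('z tilt',T.apply([0,0,1])@-n)
```

```text
[0.47910765 0.07393942 0.02468694] [-0.08  0.6  -0.75  2.21  1.16  1.08 -0.3 ] 0.010486788457970648 [-2.04917512  2.40050202  3.74692094] C3 in tool [-90.13255644  -1.22052428 -23.33690958]
z tilt 0.9999998314572122
```

Gripped at 10.5 mm, which fits the 11 mm tab. Next I swing it by -0.73 rad about the dial axis.

step_arm --pt "-0.5 -10.8 0 0 0 -0.12 6" --pt "-2.2 -21.4 0 0 0 -0.24 6" --pt "-5.2 -31.7 0 0 0 -0.36 6" --pt "-9.5 -41.6 0 0 0 -0.48 6" --pt "-14.9 -51 0 0 0 -0.6 6" --pt "-20.2 -58.2 0 0 0 -0.7 6" --pt "-21.9 -60.2 0 0 0 -0.73 6" --pt "-21.9 -60.2 0 0 0 -0.73 6"

```text
clock: 28.3
tcp_pos: [0.4852, 0.0177, 0.0566]
orientation: [-0.763, 2.772, -0.793]
contact_force: [1.3, 1.5, 5.4]
grip_width: 0.0103
gripper_force: 32.7
```

Run:
```python
from look import *
o=r.get_obs();T=R.from_rotvec(o['orientation']);print(o['tcp_pos'],o['joints'].round(2),o['grip_width'],o['contact_force'],'C3 in tool',T.inv().apply(C3-o['tcp_pos'])*1000)
x=T.apply([1,0,0]);print('x ang',np.arctan2(-x@yl,x@up),'z',T.apply([0,0,1])@-n)
```

```text
[0.48520278 0.01765343 0.05658432] [ 0.09  0.52 -0.81  2.24  1.16  1.05  0.55] 0.01029694119820143 [1.27739114 1.48080237 5.41892343] C3 in tool [-89.78208106  -0.31275539 -23.30744795]
x ang 1.5926323768655153 z 0.9999976381945174
```

step_arm --pt "0 0 0 0 0 0 20" --pt "0 0 0 0 0 0 45" --pt "0 0 0 0 0 0 45" --pt "0 0 -30 0 0 0 45" --pt "0 0 -70 0 0 0 45" --pt "0 0 -110 0 0 0 60" --pt "0 0 -120 0 0 0 75" --pt "0 0 -120 0 0 0 75"

```text
clock: 29.1
tcp_pos: [0.4508, 0.0725, 0.1581]
orientation: [-0.764, 2.771, -0.792]
contact_force: [0.6, -0.2, -0.4]
grip_width: 0.0754
gripper_force: 0.0
```

Run:
```python
from look import *
w=r.grab_frame('wrist');s=r.grab_frame('scene');np.savez('f9.npz',w=np.array(w,dtype=object),s=np.array(s,dtype=object))
C=cloud(w);d=C-C3;U=d@up;Y=d@yl;rr=np.hypot(U,Y);t=np.arctan2(-Y,U);h=C@n+.060
k=(h>.03)&(h<.055)&(rr>.078)&(rr<.11)&(abs(t-1.6)<.4)
print('tab',k.sum(),np.percentile(t[k],[2,50,98]).round(3))
k=(h>.012)&(h<.03)&(rr>.02)&(rr<.075)&(abs(t-1.6)<.3);print('hand',k.sum(),[np.median(t[k&(abs(rr-q)<.006)]).round(3) for q in(.025,.035,.045,.055,.065)],np.median(h[k]))
look(w)
save(cv2.resize(w['image'],(800,600)),'w9.png')
for hh in(.012,.016,.02):
    for rad in(.04,.05,.06):
        a,g=ring(w,C3,rad,hh-.003);print(hh,rad,a[np.argmin(np.where(abs(a-1.6)<.25,g,999))].round(3))
```

```text
tab 311 [1.539 1.599 1.653]
hand 409 [np.float64(1.581), np.float64(1.585), np.float64(1.596), np.float64(1.588), np.float64(1.589)] 0.01852207623184371
plate 0.057 [(0.044, 0.32), (0.803, 0.37), (0.812, 0.37), (2.374, 0.36), (3.159, 0.36), (3.168, 0.36), (3.953, 0.38), (4.747, 0.36), (5.533, 0.34)]
plate 0.0602 [(0.044, 0.31), (0.803, 0.38), (2.374, 0.36), (3.168, 0.36), (3.962, 0.37), (4.747, 0.36), (5.533, 0.33)]
plate 0.0625 [(0.044, 0.3), (0.768, 0.38), (0.777, 0.38), (0.785, 0.38), (0.794, 0.38), (0.803, 0.38), (0.812, 0.38), (0.82, 0.38), (2.382, 0.36), (3.159, 0.35), (3.168, 0.35), (3.953, 0.36), (4.747, 0.35), (5.533, 0.33)]
needle 0.03 [(0.75, 0.46)]
needle 0.04 [(0.785, 0.42), (0.794, 0.42), (0.803, 0.42)]
needle 0.05 [(0.785, 0.38)]
needle 0.06 [(0.061, 0.31), (0.82, 0.37), (2.365, 0.36), (3.15, 0.36), (3.944, 0.36), (4.747, 0.35), (5.559, 0.32)]
phase mod 45 0.052 0.037
phase mod 45 0.054 0.031
phase mod 45 0.056 0.028
phase mod 45 0.058 0.029
0.012 0.04 1.518
0.012 0.05 1.536
0.012 0.06 1.545
0.016 0.04 1.527
0.016 0.05 1.536
0.016 0.06 1.545
0.02 0.04 1.518
0.02 0.05 1.545
0.02 0.06 1.571
```

View pics/w9.png

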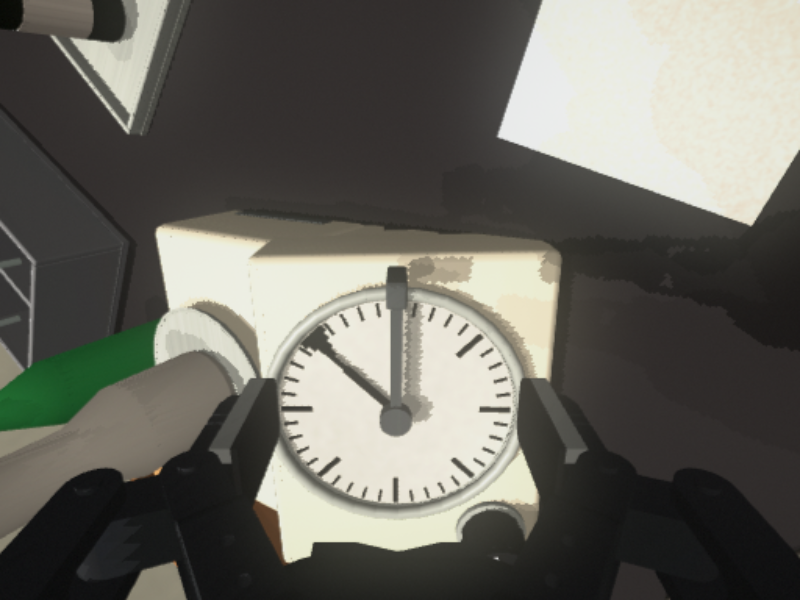

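The view shows the needle lying along the zero arrowhead at (318,340), the marker hand straight over the hidden 250 g mark (tab at (397,285), hub at (396,420)), and the carafe free on the pan. Tab, hand and mark all measure about 1.59–1.60 rad, so I'll hand it in.

```bash
python3 -c "
from bench import r
print(r.hand_in())"
```

```text
the job is handed in; nothing more can be done
None
```

I handed in the job at about 29 s on the robot's clock. The bottle stands on the tray and the carafe stands free on the pan; by camera, zero is within about 0.01 rad of the needle and the portion marker is over the 250 g mark to the same accuracy. No verdict came back.

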